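# Eject a stuck specimen chuck with the clipped ejector rod

## Task

A specimen chuck is stuck in the bore of its holder. Snap the ejector rod forward out of the rack's clips, lay it in the blue rest and let go, take it again by its red handle, and with its nose push the chuck from behind right out of the bore into the white catch tray; then lay the ejector back in both notches of the rest. Do not touch the chuck with the gripper, and leave the other things on the bench where they are.

Things in the scene. Friction and masses are not known exactly. Their poses are not given: they have to be found in the camera images.
- ejector_shank (a point): The ejector: straight rod, 195 mm long, 0.16 kg; steel shank 16 mm across with a round nose (145 mm), then a red black-ringed handle 26 mm across (50 mm). Starts level in the rack's two clips. This point is on the axis 65 mm behind the nose's end, about midway between the clips; +x runs along the axis towards the nose. The balance point is about 25 mm behind it.
- ejector_handle (a point): Middle of the ejector's red handle (round ends, 50 mm long, 26 mm across), on the rod's axis, 105 mm behind ejector_shank along -x; axes as there.
- ejector_tip (a point): The end of the ejector's round nose, on the rod's axis, 65 mm ahead of ejector_shank; axes as there.
- rack: Fixed tool rack, origin on the bench. The clipped rod lies level along its y, 100 mm above the origin, handle towards +y. The clips are open towards the rack's -x (level).
- clip_mid (a point): Rod axis midway between the two clips, rack's axes. The sprung C clips (rollered jaws, 18 mm wide) stand at y = -45 and +45 mm, reach with their posts 20 mm above the axis, and 12 mm in front. The rod snaps out straight forward (-x) with 10 to 16 N in all and is free 20 mm out. Between the clips 60 mm behind the rod and 80 mm below it are free.
- hood (a point): Top of the orange hood over the handle, 25 mm above the rod's axis, 119 mm along the rack's +y from clip_mid. It is 70 mm long in y and shields the handle above, behind and at its end; only its front (-x) is open, so that the rod can be taken only between the clips.
- rest: Fixed blue rest, origin on the bench, base plate 70 x 130 x 10 mm (x, y, z). Two V notches stand at its y = -45 and +45 mm, each 16 mm wide in y; their tops are 67 mm above the bench and 45 mm apart.
- rest_seat (a point): Where the axis of a shank laid in both notches runs, midway between them, 55 mm above the bench, along the rest's y (axes as the rest). The rod may lie either way round.
- holder: Fixed chuck holder: block 72 mm long (x), 70 mm wide (y), top 105 mm above the bench; origin on the bench under the block's middle. Its level bore runs along x, 75 mm above the origin; the chuck must be driven towards +x.
- push_hole (a point): Centre of the push hole in the holder's back face (x = -36 mm), axes as the holder. The hole is round, 22 mm across, 12 mm deep, with a 4 mm chamfer; beyond it the bore is 26 mm across.
- bore_front (a point): Centre of the bore in the holder's front face, 72 mm ahead of push_hole. Sprung pads near it grip the chuck's stem: driving it takes about 8 to 15 N almost all the way. In front is the white catch tray: floor 22 mm below this point, reaching 105 mm ahead, 68 mm wide inside, walls 26 mm high.
- chuck_center (a point): The specimen chuck, 66 mm long: a brass stem of 24 mm diameter, 56 mm long, stuck in the holder's bore, with an aluminium disc of 40 mm diameter, 10 mm thick, at its front end. This point is the middle of its length, on its axis; +x runs from the stem to the disc, at the start along the holder's +x.
- chuck_stem_end (a point): Centre of the free end face of the chuck's stem (33 mm behind chuck_center along -x). At the start it lies inside the bore, 4 to 10 mm past the end of the 12 mm deep push hole.
- specimen_jar: Bystander: clear screw-top jar, 56 mm across, 70 mm tall; origin at the centre of its underside.
- mount_bottle: Bystander: amber bottle, 48 mm across, 90 mm tall; origin at the centre of its underside.
- slide_box: Bystander: cardboard box of slides, 80 x 35 x 36 mm; origin at the centre of its underside.
- cassettes: Bystander: stack of coloured tissue cassettes, 41 x 28 x 24 mm; origin at the centre of its underside.
- soft_brush: Bystander: small brush, 160 mm long, lying flat; origin on the bench under its middle.
- pin_tray: Bystander: open steel tray, 90 x 60 x 20 mm; origin at the centre of its underside.
- ejector: The ejector itself; origin and axes as for ejector_shank.
- chuck: The chuck itself; origin on its axis where the stem meets the disc (23 mm ahead of chuck_center), axes as for chuck_center.
There are look-alikes about, which are no part of the job. What is shaped like the ejector but orange is not meant.

How it is judged (in metres and radians):
On the way, in this order (a step that is already met when the one before it is completed fails the run):
1. the ejector is out of the clips, in front of the rack (x of ejector_shank in the frame of rack below -0.025 m and contact force between the fingers and ejector above 1 N), for 0.1 s.
2. the ejector lies in both notches of the rest, let go (x of ejector_shank in the frame of rest between -0.01 and 0.01 m and y of ejector_shank in the frame of rest between -0.05 and 0.05 m and z of ejector_shank in the frame of rest between 0.049 and 0.061 m and angle between the x axis of ejector_shank and the y axis of rest, either way round below 0.1 rad and contact force between the fingers and ejector below 0.1 N and linear speed of ejector below 0.02 m/s), for 0.2 s.
3. the ejector is held by its handle, off the rest (distance between the grasp point and ejector_handle below 0.035 m and contact force between the fingers and ejector above 1 N and z of ejector_shank in the frame of rest above 0.07 m), for 0.1 s.
4. the chuck's stem is pushed right out of the bore by the ejector, whose nose is in the bore (x of chuck_stem_end in the frame of holder above 0.038 m and x of ejector_tip in the frame of holder above 0 m and y of ejector_tip in the frame of holder between -0.02 and 0.02 m), for 0.1 s.
At the end, for the whole second after the job is handed in: The chuck is at rest in the catch tray, its stem at least 1 mm clear of the bore; the ejector lies still and released in both notches of the rest, either way round (axis within 10 mm sideways, 6 mm in height, 0.1 rad; shank point within 50 mm of the rest's middle) (all of step 2 and x of chuck_stem_end in the frame of holder above 0.037 m and x of chuck_center in the frame of holder below 0.141 m and y of chuck_center in the frame of holder between -0.034 and 0.034 m and z of chuck_center in the frame of holder between 0.046 and 0.09 m and linear speed of chuck below 0.02 m/s); the robot touches nothing.
It fails at once if the gripper's fingers touch the chuck (contact force between the fingers and chuck above 0.5 N).
It fails at once if a bystander is pushed more than 25 mm (distance of any of specimen_jar, mount_bottle, slide_box, cassettes, soft_brush, pin_tray from where it was at the start of the episode above 0.025 m).
It also fails if it takes over 58 s, if anything falls off the work surface, if the arm or the gripper's body presses on something with over 40 N, if the wrist force passes 120 N, or if a joint passes its speed limit or range.

## Robot

A 7-joint arm with a two-finger parallel gripper is mounted at the origin on the work surface. World frame = base frame: x ahead of the robot, y to its left, z up, the work surface at z = 0. Lengths are in m, angles in degrees, forces in N, time in s.
With the tool pointing down it reaches from about 0.425 to 0.875 m from the base axis. Payload 4.7 kg.
Tool frame: the origin (TCP) lies on the front face of the gripper's body, between the roots of the fingers; the fingertips stand 70 mm ahead of it and the grasp point (between the pads) lies 51 mm ahead of it (tip_extent is the distance from the TCP to the fingertips, in m); z points along the fingers, y is the direction in which the jaws open and shut (so a half turn about z gives the same grasp; the last joint's range is limited). The gripper opens to 87 mm and grips with 3 to 60 N. Pads are 19 mm wide; open, the fingers measure 117 mm over their backs; the gripper's body (75 mm by 190 mm) begins 51 mm behind the grasp point.
Start: joints at [67.042, 18.392, -4.016, 83.108, 1.295, 78.541, -3.26], TCP at [0.262, -0.595, 0.292] pointing down, gripper open.
Joint ranges: [-163.93, 163.93], [-17.29, 119.83], [-79.2, 71.16], [3.27, 140.29], [-89.18, 269.18], [5.43, 117.66], [-154.24, 154.24]. Speed limits (degrees/s): [147.25, 147.25, 180, 180, 180, 180, 180].

## Interface

Orientations are given as [roll, pitch, yaw] about the fixed x, y, z axes, in that order (R = Rz(yaw) Ry(pitch) Rx(roll)).
In Python, from cell import * gives the robot as it stands.
- The arm moves only by the tool carry_out, never from a script. Its argument "increments" is text: rows parted by semicolons, each of 7 numbers parted by spaces: the opening, from 0 (shut) to 1 (fully open), then the shift along the tool's x, y, z in m, then the turn, a rotation vector about the tool's x, y, z in degrees. A call has 1 to 20 rows; each row shifts and turns the pose as measured when the row begins, along the tool's axes as they then stand; what a row does not reach is not made up. A row lasts 1/8 s, in which the tool goes at most 62.5 mm and 10.7 degrees, less where a joint would pass 70% of its speed; a pose out of reach is approached as far as the arm can. A call is refused whole if a number of a shift passes 0.0625 or a number of a turn 10.7, either way. A call with a gripper value outside its range is refused whole. The fingers move at their own pace and stop on an object; "force" is the grip in N (left out, the last holds). Time passes only in rows, so rows that do not move let the fingers close. It gives the time, the measured TCP pose, the force and the opening at its end, in the units of the state.
- get_obs(): the state, without advancing time (a new reading comes with each control period).
- read_camera(name): name is "scene" or "top" or "wrist"; returns a dict with "img" (420x560x3 uint8, blue, green, red), "fx", "fy", "cx", "cy" (pixels), "world_from_camera" (4x4, takes a point from camera to world coordinates). Camera axes: x right, y down, z forward; pixel columns grow to the right and rows downward; lengths in m; the calibration is good to about 2 mm. A picture is of the moment at which its call begins. There is no depth.
- sign_off(): hands the job in, once; it reports no verdict.
Trained networks look in a picture, given as the dict that the camera call returned (one of the last four; its "shot" number tells which), for a name from the list of things; names that differ only in an ending like _2 or _b are one class to them, and where a whole thing is asked for, a point or a joint stands for the part that bears it (a point fixed in the world has none). Each returns a list of dicts, best first, with "confidence" (0 to 1); they miss things now and then, are a little off and sometimes report something else, mostly with a low value. They report only what shows in the picture. A call takes as long as a camera call. They do not tell look-alikes from the thing itself.
- masks_of(target, picture): "pixels" (420x560 bool, what is visible of it) and "bbox" ([left, top, right, bottom] in pixels, round what is visible of it).
The state is a dict: "time_s": time; "qpos": joint angles; "joint_velocities": joint speeds; "effort": joint torques, N m; "tool_pos": TCP position; "tool_rot": TCP orientation; "force": force on the tool from outside, world axes, zero at the start; "wrist_torque": the same for the moment, N m; "grip_width": finger opening in m.
Only numpy, scipy, OpenCV 4.12 (cv2) and the standard library are available. Lean on these libraries where they do the work, as an engineer would, in place of code of your own. Each camera call takes 0.05 s, during which the arm holds its last target.

## Working session

There is one attempt and no reset: what is moved stays moved. The work goes in short steps, Python scripts to look and compute and a tool call to move; the robot and the scene stay as the last step left them, time stands still between calls to the robot, and variables do not carry over. Pictures are saved under pics/ and viewed, and the job is handed in when it is done.

Besides the shell and the picture viewer there is one more tool, called after ">>>" by a JSON object that holds its "name" and its "arguments", one argument or row to a line. carry_out: Moves the arm, as the interface text tells. Its arguments: {"type":"object","properties":{"increments":{"type":"string"},"force":{"type":"number"}},"required":["increments"]}

```bash
mkdir -p pics; ls; cat > h.py <<'E'
from cell import *
import numpy as np, cv2
def save(p,n): cv2.imwrite('pics/'+n+'.png',p['img'])
E
python3 - <<'E'
from h import *
o=get_obs(); print(o)
for c in ('scene','top'):
    p=read_camera(c); save(p,c+'0'); print(c,p['fx'],p['cx'],p['cy'],np.round(p['world_from_camera'],3).tolist())
    for t in ['ejector','rack','rest','holder','chuck','hood','specimen_jar','mount_bottle','slide_box','cassettes','soft_brush','pin_tray']:
        print(t,[(round(d['confidence'],2),[int(v) for v in d['bbox']]) for d in masks_of(t,p)[:3]])
E
```

```text
pics
{'time_s': 0.0, 'qpos': array([67.0424118 , 18.43989355, -4.01571706, 83.17492741,  1.29584617,
       78.54164914, -3.25918238]), 'joint_velocities': array([ 0.04784682,  0.00345463,  0.05055104, -0.06680623,  0.10605572,
       -0.02816347, -0.0492926 ]), 'effort': array([-5.03824904e-04, -4.91292679e+01, -4.04128404e-01, -3.12524593e+01,
       -6.39816304e-02,  4.37782297e-02,  1.80176758e-04]), 'tool_pos': array([ 0.26173168, -0.59451147,  0.29115175]), 'tool_rot': array([-1.79888823e+02,  6.56920891e-03,  2.37685075e+01]), 'force': array([-0.05976035, -0.1554947 , -0.41673616]), 'wrist_torque': array([-0.00321182,  0.00426413, -0.03667089]), 'grip_width': 0.0872534691667111}
scene 425.46607967092297 280.3689859478286 212.76961250527987 [[0.669, 0.526, -0.524, 1.27], [0.743, -0.467, 0.48, -0.603], [0.008, -0.711, -0.703, 1.116], [0.0, 0.0, 0.0, 1.0]]
ejector [(0.49, [252, 152, 281, 182]), (0.49, [217, 213, 237, 255]), (0.44, [312, 142, 346, 164])]
rack [(0.59, [296, 156, 355, 220])]
rest [(0.82, [280, 233, 304, 275]), (0.26, [299, 151, 354, 219])]
holder [(0.82, [198, 260, 
[... 610 characters left out ...]
0, 0.0, 0.0, 1.0]]
ejector [(0.93, [119, 248, 132, 316]), (0.83, [306, 225, 361, 268]), (0.68, [190, 302, 255, 321])]
rack [(0.78, [172, 176, 224, 263]), (0.72, [402, 167, 411, 175])]
rest [(0.76, [279, 145, 324, 192])]
holder [(0.58, [373, 137, 438, 204])]
chuck [(0.52, [404, 168, 406, 174]), (0.36, [375, 134, 436, 203])]
hood [(0.77, [172, 169, 223, 260]), (0.28, [194, 177, 211, 232])]
specimen_jar [(0.87, [223, 123, 239, 147])]
mount_bottle [(0.77, [337, 109, 348, 133]), (0.53, [275, 144, 323, 192])]
slide_box [(0.64, [265, 232, 285, 268])]
cassettes [(0.46, [400, 234, 415, 248])]
soft_brush [(0.7, [254, 110, 312, 128])]
pin_tray [(0.79, [417, 209, 451, 242]), (0.3, [198, 182, 213, 234])]
```

```bash
python3 - <<'E'
import cv2
a=cv2.imread('pics/top0.png')[90:340,100:470]; cv2.imwrite('pics/top0c.png',cv2.resize(a,None,fx=2.15,fy=2.15,interpolation=2))
a=cv2.imread('pics/scene0.png')[120:340,130:400]; cv2.imwrite('pics/scene0c.png',cv2.resize(a,None,fx=2.7,fy=2.7,interpolation=2))
E
```

```text
(no output)
```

View pics/top0c.png

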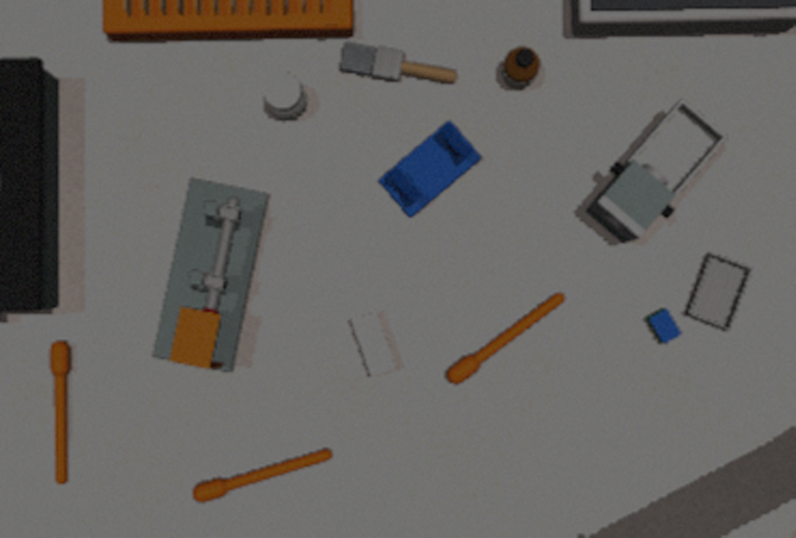

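View pics/scene0c.png

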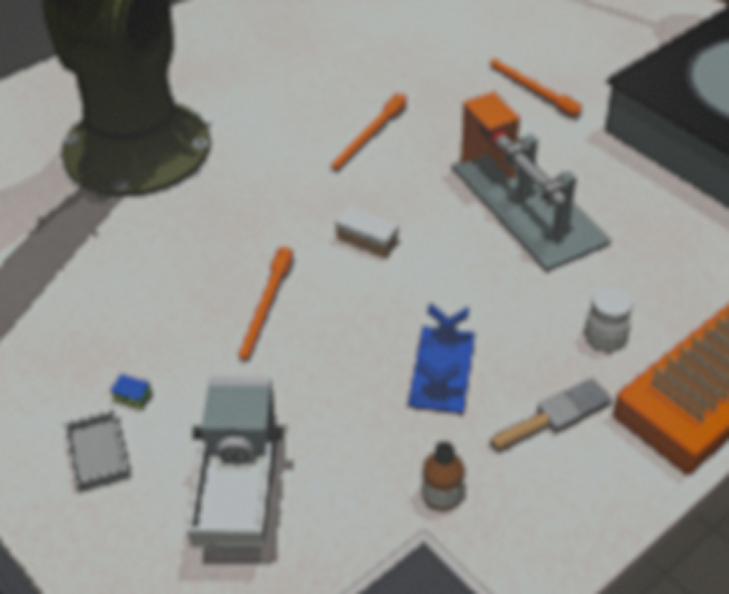

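The real ejector is the grey-shanked rod in the rack's clips at top px (202,205). The look-alikes are three orange rods at top px (125,282), (333,247) and (222,311), and I rule those out by colour. The rest is at (302,168) and the holder at (405,170), with its tray to the upper right. Next I'll work out rough positions.

```bash
cat >> h.py <<'E'
def unproj(p,uv,z):
    T=p['world_from_camera']; uv=np.atleast_2d(np.array(uv,float))
    d=np.c_[(uv[:,0]-p['cx'])/p['fx'],(uv[:,1]-p['cy'])/p['fy'],np.ones(len(uv))]@T[:3,:3].T
    s=(z-T[2,3])/d[:,2]; return T[:3,3]+d*s[:,None]
def proj(p,X):
    T=p['world_from_camera']; c=(np.atleast_2d(X)-T[:3,3])@T[:3,:3]
    return np.c_[p['fx']*c[:,0]/c[:,2]+p['cx'],p['fy']*c[:,1]/c[:,2]+p['cy']]
E
python3 - <<'E'
from h import *
p=read_camera('top')
f=lambda L:[(100+a/2.15,90+b/2.15) for a,b in L]
print('rackbase',unproj(p,f([(190,178),(268,193),(232,371),(153,357)]),0.008).round(3).tolist())
print('rod',unproj(p,f([(232,198),(213,300)]),0.1).round(3).tolist())
print('rest',unproj(p,f([(379,182),(450,122),(481,157),(410,215)]),0.01).round(3).tolist())
print('holder',unproj(p,f([(630,163),(669,195),(632,240),(593,203)]),0.105).round(3).tolist())
print('tray end',unproj(p,f([(680,100),(722,138)]),0.08).round(3).tolist())
w=read_camera('wrist'); save(w,'w0'); print(w['fx'],w['world_from_camera'].round(3).tolist())
E
```

```text
rackbase [[0.618, 0.376, 0.008], [0.596, 0.269, 0.008], [0.353, 0.32, 0.008], [0.374, 0.428, 0.008]]
rod [[0.578, 0.305, 0.1], [0.447, 0.331, 0.1]]
rest [[0.608, 0.117, 0.01], [0.689, 0.018, 0.01], [0.64, -0.024, 0.01], [0.562, 0.075, 0.01]]
holder [[0.613, -0.207, 0.105], [0.571, -0.256, 0.105], [0.514, -0.207, 0.105], [0.563, -0.159, 0.105]]
tray end [[0.699, -0.28, 0.08], [0.648, -0.333, 0.08]]
311.9874351379954 [[0.404, -0.871, -0.28, 0.339], [-0.915, -0.384, -0.123, -0.56], [-0.0, 0.306, -0.952, 0.386], [0.0, 0.0, 0.0, 1.0]]
```

```bash
cat >> h.py <<'E'
from scipy.spatial.transform import Rotation as Ro
def plan(target,rpy,n,op,start=None,srpy=None,acc=1.0):
    """rows in tool axes for straight line to target, n rows"""
    o=get_obs(); P=np.array(o['tool_pos'] if start is None else start); R=Ro.from_euler('xyz',o['tool_rot'] if srpy is None else srpy,degrees=True)
    R2=Ro.from_euler('xyz',rpy,degrees=True); rv=(R.inv()*R2).as_rotvec(degrees=True)
    d=(np.array(target)-P)/n; rows=[]
    Rk=R
    for k in range(n):
        s=Rk.inv().apply(d); t=rv/n
        rows.append('%g '%op+' '.join('%.4f'%v for v in s)+' '+' '.join('%.2f'%v for v in t))
        Rk=Rk*Ro.from_rotvec(t,degrees=True)
    print('; '.join(rows))
E
python3 - <<'E'
from h import *
plan([0.55,-0.10,0.36],[180,0,130],12,1)
E
```

```text
1 0.0386 -0.0281 -0.0056 -0.00 0.00 -8.85; 1 0.0425 -0.0218 -0.0056 -0.00 0.00 -8.85; 1 0.0453 -0.0150 -0.0056 -0.00 0.00 -8.85; 1 0.0471 -0.0079 -0.0056 -0.00 0.00 -8.85; 1 0.0477 -0.0005 -0.0056 -0.00 0.00 -8.85; 1 0.0472 0.0068 -0.0056 -0.00 0.00 -8.85; 1 0.0456 0.0140 -0.0056 -0.00 0.00 -8.85; 1 0.0429 0.0209 -0.0056 -0.00 0.00 -8.85; 1 0.0392 0.0272 -0.0056 -0.00 0.00 -8.85; 1 0.0345 0.0329 -0.0056 -0.00 0.00 -8.85; 1 0.0291 0.0379 -0.0056 -0.00 0.00 -8.85; 1 0.0229 0.0419 -0.0056 -0.00 0.00 -8.85
```

>>> {"name": "carry_out", "arguments": {
  "increments": "1 0.039 -0.028 -0.0056 0 0 -8.9; 1 0.0425 -0.022 -0.0056 0 0 -8.9; 1 0.045 -0.015 -0.0056 0 0 -8.9; 1 0.047 -0.008 -0.0056 0 0 -8.9; 1 0.0475 0 -0.0056 0 0 -8.9; 1 0.047 0.007 -0.0056 0 0 -8.9; 1 0.0455 0.014 -0.0056 0 0 -8.9; 1 0.043 0.021 -0.0056 0 0 -8.9; 1 0.039 0.027 -0.0056 0 0 -8.9; 1 0.0345 0.033 -0.0056 0 0 -8.9; 1 0.029 0.038 -0.0056 0 0 -8.9; 1 0.023 0.042 -0.0056 0 0 -8.9; 1 0 0 0 0 0 0"
}}

```text
time_s: 3.02
tool_pos: [0.5429, -0.0759, 0.3621]
tool_rot: [180.0, 0.3, 134.0]
force: [0.7, 0.2, -1.3]
grip_width: 0.0873
```

```bash
python3 - <<'E'
from h import *
w=read_camera('wrist'); save(w,'w1'); import pickle; pickle.dump(w,open('w1.pkl','wb')); print(w['world_from_camera'].round(3).tolist(), get_obs()['qpos'].round(1))
E
```

```text
[[0.719, 0.66, 0.218, 0.483], [0.695, -0.683, -0.223, -0.014], [0.002, 0.312, -0.95, 0.455], [0.0, 0.0, 0.0, 1.0]] [ 38.6   6.5 -36.1  90.7   4.2  83.9  46.1]
```

View pics/w1.png

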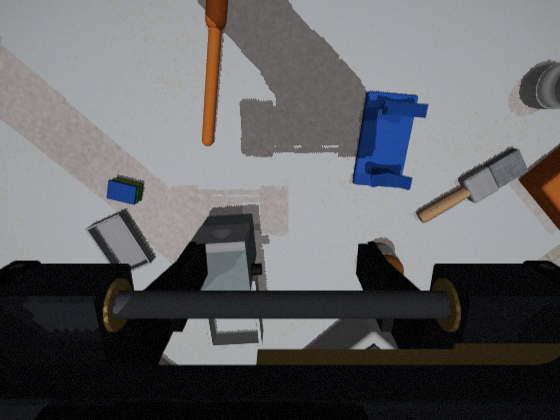

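The wrist view shows the rest at (388,140), the holder at (230,270) and an orange look-alike at (210,70). I'll zoom in for the corners.

```bash
python3 - <<'E'
import cv2
a=cv2.imread('pics/w1.png')
cv2.imwrite('pics/w1r.png',cv2.resize(a[80:200,335:440],None,fx=5,fy=5,interpolation=cv2.INTER_CUBIC))
cv2.imwrite('pics/w1h.png',cv2.convertScaleAbs(cv2.resize(a[195:355,180:290],None,fx=3.7,fy=3.7,interpolation=cv2.INTER_CUBIC),alpha=1.5))
t=cv2.imread('pics/top0.png')
cv2.imwrite('pics/tr.png',cv2.resize(t[140:196,270:330],None,fx=10,fy=10,interpolation=cv2.INTER_CUBIC))
E
```

```text
(no output)
```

View pics/w1r.png

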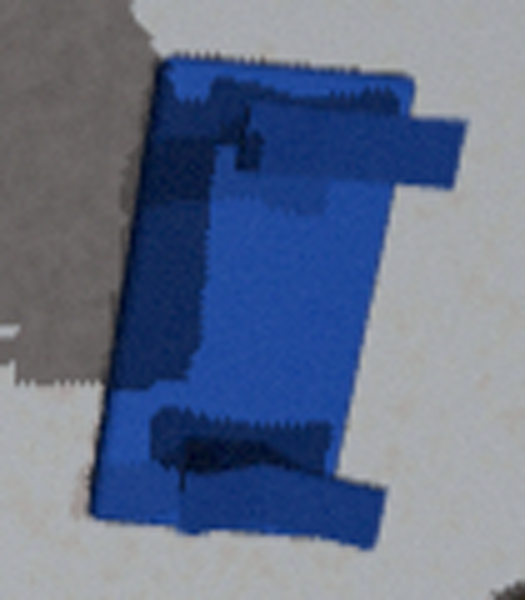

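View pics/w1h.png

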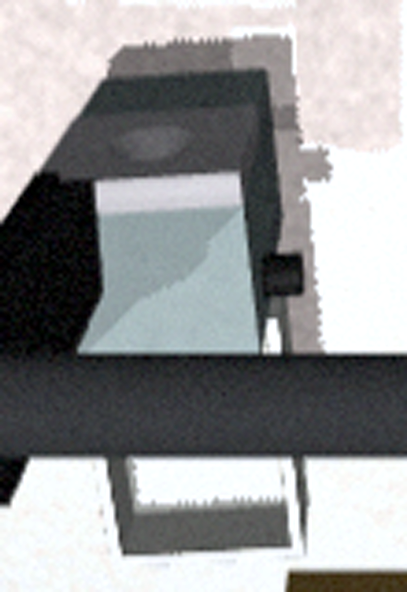

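View pics/tr.png

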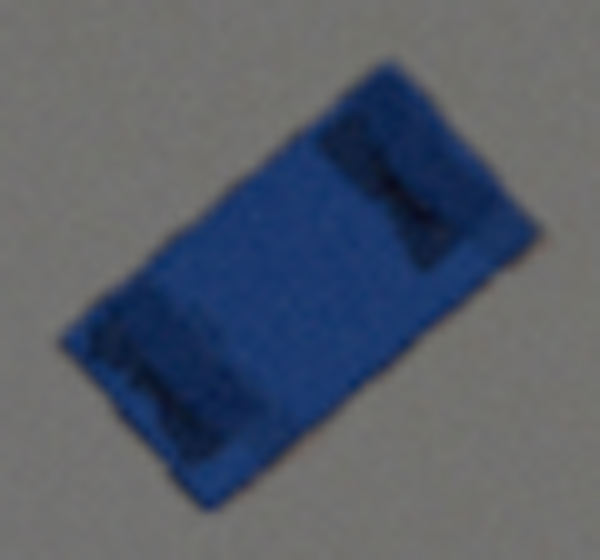

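```bash
python3 - <<'E'
from h import *
import pickle
w=pickle.load(open('w1.pkl','rb')); t=read_camera('top')
A=unproj(t,[(309,145.8),(324.2,163.2),(290.8,191.3),(276.2,174)],.01); print(A.round(4).tolist(),A.mean(0).round(4))
v=(A[0]+A[1]-A[2]-A[3])/2; print(np.linalg.norm(v),np.degrees(np.arctan2(v[1],v[0])))
B=unproj(w,[(368,92),(417.6,95),(353.4,183.6)],.01); print(B.round(4).tolist(), 'c',(B[1]+B[2])/2, np.linalg.norm(B[0]-B[2]),np.linalg.norm(B[1]-B[0]))
v=B[2]-B[0];print(np.degrees(np.arctan2(v[1],v[0])))
print('holder top edge',unproj(w,[(244.9,241.5),(249.7,290)],.105).round(4).tolist())
# hole: in back plane; at z=.075
print('hole',unproj(w,[(221.9,232.8)],.075).round(4))
E
```

```text
[[0.692, 0.0185, 0.01], [0.6393, -0.0252, 0.01], [0.5578, 0.0747, 0.01], [0.6098, 0.1168, 0.01]] [0.6247 0.0462 0.01  ]
0.12847306470797887 -50.43567090880881
[[0.5578, 0.0766, 0.01], [0.6087, 0.1206, 0.01], [0.6383, -0.0217, 0.01]] c [0.62350242 0.04945392 0.01      ] 0.1270652987069937 0.06727120627240345
-50.67072931568135
holder top edge [[0.564, -0.1617, 0.105], [0.6146, -0.2086, 0.105]]
hole [[ 0.5407 -0.1861  0.075 ]]
```

```bash
python3 - <<'E'
from h import *
plan([0.517,0.318,0.31],[180,0,168.7],8,0.8)
E
```

```text
0.8 0.0383 0.0321 0.0061 -0.03 0.04 -4.39; 0.8 0.0357 0.0350 0.0061 -0.03 0.04 -4.39; 0.8 0.0329 0.0376 0.0062 -0.03 0.04 -4.39; 0.8 0.0299 0.0400 0.0062 -0.03 0.04 -4.39; 0.8 0.0268 0.0422 0.0063 -0.03 0.04 -4.39; 0.8 0.0235 0.0441 0.0063 -0.03 0.04 -4.39; 0.8 0.0200 0.0458 0.0063 -0.03 0.04 -4.39; 0.8 0.0164 0.0472 0.0064 -0.03 0.04 -4.39
```

>>> {"name": "carry_out", "arguments": {
  "increments": "0.8 0.038 0.032 0.006 0 0 -4.4; 0.8 0.036 0.035 0.006 0 0 -4.4; 0.8 0.033 0.0375 0.006 0 0 -4.4; 0.8 0.03 0.04 0.006 0 0 -4.4; 0.8 0.027 0.042 0.006 0 0 -4.4; 0.8 0.0235 0.044 0.006 0 0 -4.4; 0.8 0.02 0.046 0.006 0 0 -4.4; 0.8 0.0165 0.047 0.0064 0 0 -4.4; 0.8 0 0 0 0 0 0"
}}

```text
time_s: 4.25
tool_pos: [0.5239, 0.3058, 0.3037]
tool_rot: [-179.0, 0.3, 167.3]
force: [-1.1, -0.5, -0.4]
grip_width: 0.0696
```

```bash
python3 - <<'E'
from h import *
w=read_camera('wrist'); save(w,'w2'); import pickle; pickle.dump(w,open('w2.pkl','wb')); o=get_obs(); print(o['tool_pos'],o['tool_rot'])
E
```

```text
[0.5252814 0.3030567 0.3038287] [-178.89013216    0.41446913  167.06331296]
```

View pics/w2.png

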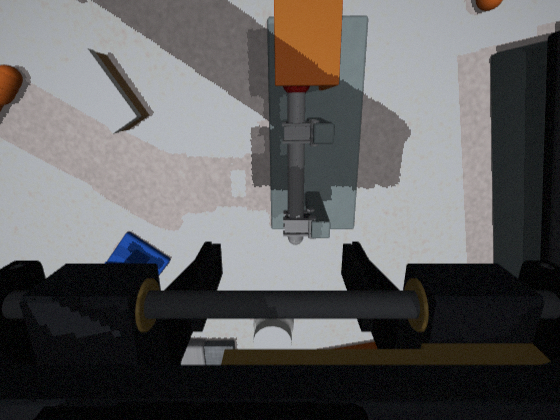

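The wrist view shows the grey shank at (296,180) held by clips at (297,132) and (298,228). The red handle end is under the orange hood at (296,88), and the nose is at (295,240).

```bash
python3 - <<'E'
import cv2
a=cv2.imread('pics/w2.png')
cv2.imwrite('pics/w2c.png',cv2.resize(a[75:250,240:380],None,fx=3.4,fy=3.4,interpolation=cv2.INTER_CUBIC))
E
```

```text
(no output)
```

View pics/w2c.png

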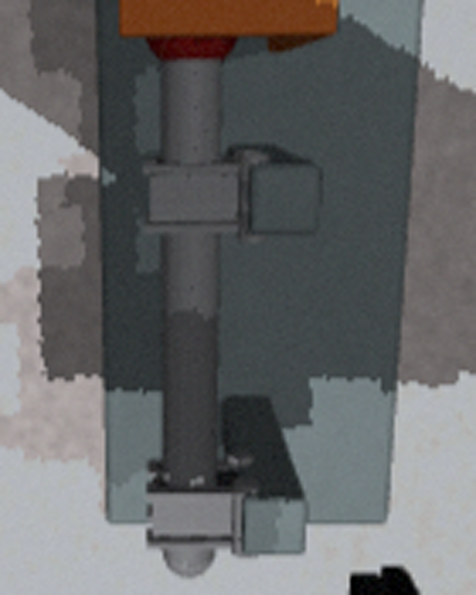

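```bash
python3 - <<'E'
from h import *
import pickle
w=pickle.load(open('w2.pkl','rb'))
A=unproj(w,[(296,104.4),(296,204.4),(295.3,244.5)],.1);print(A.round(4).tolist()); v=A[1]-A[0];print(np.degrees(np.arctan2(v[1],v[0])))
C=unproj(w,[(297.3,132.9),(296.5,226.5)],.113);print(C.round(4).tolist(),C.mean(0),np.linalg.norm(C[0]-C[1]))
t=read_camera('top')
# rod in top image
cv2.imwrite('pics/tk.png',cv2.resize(t['img'][170:265,165:230],None,fx=6,fy=6,interpolation=cv2.INTER_CUBIC))
print(proj(t,A))
E
```

```text
[[0.4439, 0.3342, 0.1], [0.5371, 0.3147, 0.1], [0.5801, 0.305, 0.1]]
-11.831298474114703
[[0.4676, 0.3301, 0.113], [0.5552, 0.3111, 0.113]] [0.51143991 0.32057124 0.113     ] 0.08965022049834535
[[197.81447775 230.52241529]
 [204.65109731 196.78945233]
 [208.05301782 181.32260066]]
```

View pics/tk.png

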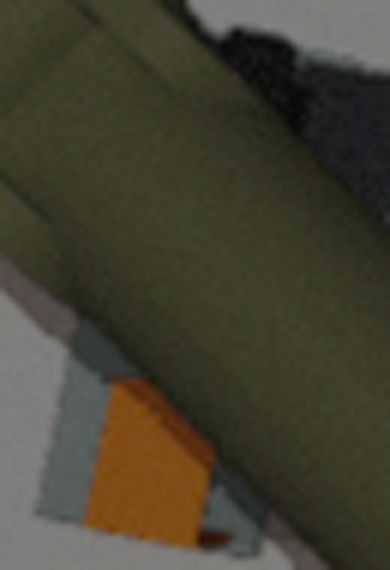

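```bash
python3 - <<'E'
from h import *
plan([0.514,0.319,0.200],[180,0,168.2],3,0.6)
plan([0.514,0.319,0.151],[180,0,168.2],2,0.6,[.514,.319,.2],[180,0,168.2])
E
```

```text
0.6 0.0056 0.0055 0.0346 -0.38 0.15 -0.43; 0.6 0.0054 0.0053 0.0346 -0.38 0.15 -0.43; 0.6 0.0053 0.0051 0.0347 -0.38 0.15 -0.43
0.6 0.0000 -0.0000 0.0245 0.00 0.00 0.00; 0.6 0.0000 -0.0000 0.0245 0.00 0.00 0.00
```

>>> {"name": "carry_out", "arguments": {
  "increments": "0.6 0.0056 0.0055 0.035 -0.4 0.15 -0.43; 0.6 0.0055 0.0053 0.035 -0.4 0.15 -0.43; 0.6 0.0053 0.005 0.034 -0.4 0.15 -0.43; 0.6 0 0 0 0 0 0"
}}

```text
time_s: 4.85
tool_pos: [0.5206, 0.307, 0.1981]
tool_rot: [-179.8, 0.4, 167.0]
force: [0.4, -0.0, 0.2]
grip_width: 0.0524
```

```bash
python3 - <<'E'
from h import *
w=read_camera('wrist'); save(w,'w3'); o=get_obs(); print(o['tool_pos'],o['tool_rot'])
plan([0.514,0.319,0.151],[180,0,168.2],3,0.6)
E
```

```text
[0.52196071 0.30734024 0.20004757] [-179.86503078    0.56756883  166.95386073]
0.6 0.0036 0.0032 0.0163 -0.05 0.19 -0.42; 0.6 0.0035 0.0032 0.0163 -0.05 0.19 -0.42; 0.6 0.0035 0.0033 0.0163 -0.05 0.19 -0.42
```

View pics/w3.png

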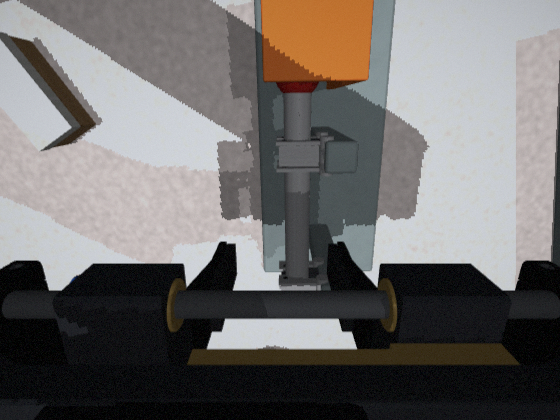

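The fingers straddle the rod, but their midpoint (281) is left of the rod (298). I need about 12 mm towards world +y before going down.

>>> {"name": "carry_out", "arguments": {
  "increments": "0.6 0.005 0.005 0 0 0.2 -0.6; 0.6 0.004 0.004 0 0 0.2 -0.6; 0.6 0 0 0 0 0 0"
}}

```text
time_s: 5.28
tool_pos: [0.5177, 0.3182, 0.2046]
tool_rot: [180.0, 0.5, 168.0]
force: [0.7, 0.5, 0.1]
grip_width: 0.0524
```

```bash
python3 - <<'E'
from h import *
plan([0.514,0.319,0.151],[180,0,168.2],3,0.6)
E
```

```text
0.6 0.0014 -0.0000 0.0178 0.02 0.16 -0.07; 0.6 0.0014 0.0000 0.0179 0.02 0.16 -0.07; 0.6 0.0013 0.0000 0.0179 0.02 0.16 -0.07
```

>>> {"name": "carry_out", "arguments": {
  "increments": "0.6 0.0014 0 0.018 0 0.2 0; 0.6 0.0014 0 0.018 0 0.2 0; 0.6 0.0013 0 0.016 0 0 0; 0.6 0 0 0 0 0 0"
}}

```text
time_s: 5.78
tool_pos: [0.5131, 0.3186, 0.1479]
tool_rot: [-180.0, -0.0, 168.0]
force: [1.0, 0.1, 0.4]
grip_width: 0.0522
```

```bash
python3 - <<'E'
from h import *
w=read_camera('wrist'); save(w,'w4'); o=get_obs(); print(o['tool_pos'],o['tool_rot'])
plan([0.514,0.319,0.151],[180,0,168.2],1,0.6)
E
```

```text
[0.51346004 0.31896488 0.14872973] [1.79987873e+02 4.03115275e-02 1.68018285e+02]
0.6 -0.0005 0.0001 -0.0023 0.01 0.04 -0.18
```

View pics/w4.png

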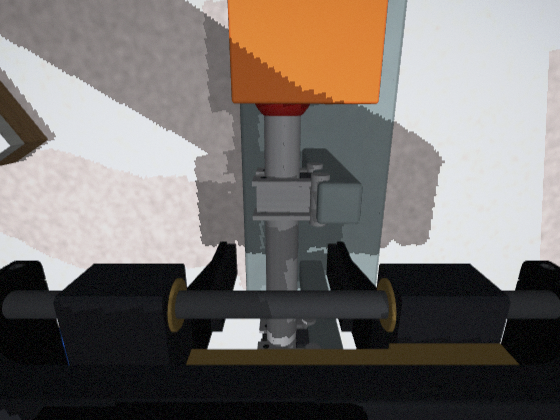

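The rod (282) is centred between the fingers (281), so I close.

>>> {"name": "carry_out", "arguments": {
  "increments": "0 0 0 0 0 0 0; 0 0 0 0 0 0 0; 0 0 0 0 0 0 0; 0 0 0 0 0 0 0; 0 0 0 0 0 0 0",
  "force": 50
}}

```text
time_s: 6.45
tool_pos: [0.5143, 0.3188, 0.1504]
tool_rot: [180.0, 0.2, 168.0]
force: [-1.6, -3.2, 0.3]
grip_width: 0.0149
```

>>> {"name": "carry_out", "arguments": {
  "increments": "0 0 -0.015 0 0 0 0; 0 0 -0.02 0 0 0 0; 0 0 -0.02 0 0 0 0; 0 0 -0.02 0 0 0 0"
}}

```text
time_s: 6.95
tool_pos: [0.4983, 0.2483, 0.1499]
tool_rot: [179.4, 0.2, 168.3]
force: [1.2, 0.6, -1.6]
grip_width: 0.0149
```

>>> {"name": "carry_out", "arguments": {
  "increments": "0 0 -0.01 -0.03 0 0 0; 0 0 0 -0.04 0 0 0; 0 0 0 0 0 0 0; 0 0 0 0 0 0 0"
}}

```text
time_s: 7.45
tool_pos: [0.4947, 0.2338, 0.2191]
tool_rot: [179.5, 0.1, 168.1]
force: [-0.0, -0.7, -1.2]
grip_width: 0.0149
```

```bash
python3 - <<'E'
from h import *
w=read_camera('wrist'); save(w,'w5'); s=read_camera('scene'); cv2.imwrite('pics/s5.png',cv2.resize(s['img'][100:320,180:400],None,fx=2.7,fy=2.7)); o=get_obs(); print(o['tool_pos'],o['tool_rot'])
E
```

```text
[0.49468346 0.23424866 0.21898166] [1.79504505e+02 1.14448080e-01 1.68113046e+02]
```

View pics/w5.png

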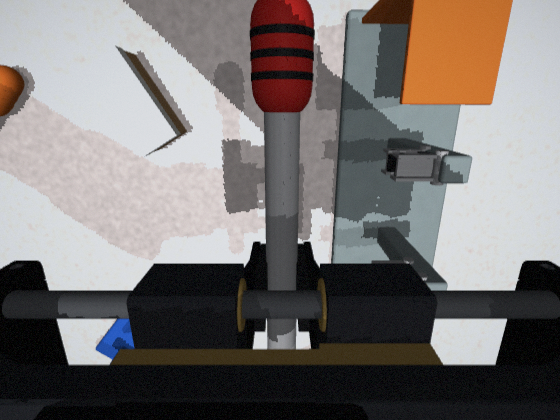

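View pics/s5.png

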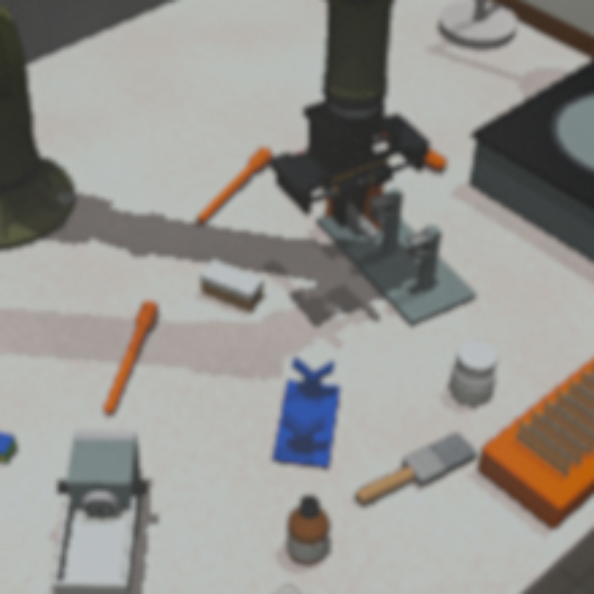

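The ejector is out and in the grip, and the empty clips show at (410,165). The handle runs from v=0 to 110 and the rod appears straight at u=282. I'll check the grip offset along the rod and plan the move to the rest.

```bash
python3 - <<'E'
from h import *
w=read_camera('wrist')
o=get_obs(); R=Ro.from_euler('xyz',o['tool_rot'],degrees=True)
for uv in [(281,112),(282,200)]:
    P=unproj(w,[uv],o['tool_pos'][2]-.051)[0]; print(R.inv().apply(P-o['tool_pos']).round(4))
plan([0.624,0.048,0.220],[180,0,129.5],7,0)
E
```

```text
[0.0822 0.0002 0.0509]
[0.0413 0.0006 0.0509]
0 -0.0236 -0.0222 -0.0003 0.07 -0.01 5.52; 0 -0.0256 -0.0199 -0.0003 0.07 -0.01 5.52; 0 -0.0274 -0.0173 -0.0003 0.07 -0.01 5.52; 0 -0.0289 -0.0146 -0.0002 0.07 -0.01 5.52; 0 -0.0302 -0.0118 -0.0002 0.07 -0.01 5.52; 0 -0.0312 -0.0088 -0.0002 0.07 -0.01 5.52; 0 -0.0319 -0.0058 -0.0002 0.07 -0.01 5.52
```

>>> {"name": "carry_out", "arguments": {
  "increments": "0 -0.024 -0.022 0 0 0 5.5; 0 -0.0256 -0.02 0 0 0 5.5; 0 -0.0274 -0.0173 0 0 0 5.5; 0 -0.029 -0.0146 0 0 0 5.5; 0 -0.03 -0.012 0 0 0 5.5; 0 -0.0312 -0.009 0 0 0 5.5; 0 -0.032 -0.006 0 0 0 5.5; 0 0 0 0 0 0 0; 0 0 0 0 0 0 0"
}}

```text
time_s: 8.72
tool_pos: [0.6225, 0.0438, 0.2059]
tool_rot: [-179.8, -0.9, 128.8]
force: [-0.8, -0.7, -1.1]
grip_width: 0.0148
```

```bash
python3 - <<'E'
from h import *
plan([0.624,0.048,0.130],[180,0,129.5],4,0)
E
```

```text
0 0.0003 0.0010 0.0190 -0.05 -0.23 -0.17; 0 0.0004 0.0010 0.0190 -0.05 -0.23 -0.17; 0 0.0004 0.0010 0.0190 -0.05 -0.23 -0.17; 0 0.0005 0.0010 0.0190 -0.05 -0.23 -0.17
```

>>> {"name": "carry_out", "arguments": {
  "increments": "0 0.0005 0.001 0.02 0 -0.3 -0.2; 0 0.0005 0.001 0.02 0 -0.3 -0.2; 0 0.0005 0.001 0.02 0 -0.3 -0.2; 0 0.0005 0.001 0.014 0 0 0; 0 0 0 0 0 0 0; 0 0 0 0 0 0 0"
}}

```text
time_s: 9.48
tool_pos: [0.6198, 0.0542, 0.1246]
tool_rot: [-179.6, -0.2, 130.0]
force: [-0.3, 0.1, -0.8]
grip_width: 0.0146
```

```bash
python3 - <<'E'
from h import *
w=read_camera('wrist'); save(w,'w6'); 
plan([0.624,0.048,0.106],[180,0,129.5],3,0)
E
```

```text
0 -0.0025 -0.0002 0.0062 -0.12 -0.08 0.18; 0 -0.0025 -0.0002 0.0062 -0.12 -0.08 0.18; 0 -0.0025 -0.0002 0.0062 -0.12 -0.08 0.18
```

View pics/w6.png

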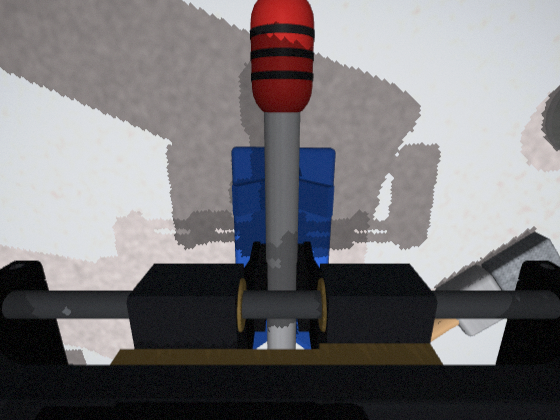

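The rod (281) is centred over the rest (232–335, middle 283), so I lower it.

>>> {"name": "carry_out", "arguments": {
  "increments": "0 -0.0025 0 0.006 0 0 0.2; 0 -0.0025 0 0.006 0 0 0.2; 0 -0.002 0 0.006 0 0 0; 0 0 0 0.002 0 0 0; 0 0 0 0 0 0 0"
}}

```text
time_s: 10.15
tool_pos: [0.6256, 0.0475, 0.1056]
tool_rot: [-179.7, -0.1, 129.5]
force: [-0.5, -0.2, 0.9]
grip_width: 0.0148
```

>>> {"name": "carry_out", "arguments": {
  "increments": "0.3 0 0 0.001 0 0 0; 0.5 0 0 0 0 0 0; 0.6 0 0 0 0 0 0; 0.6 0 0 0 0 0 0; 0.6 0 0 0 0 0 0"
}}

```text
time_s: 10.78
tool_pos: [0.6264, 0.048, 0.105]
tool_rot: [-179.8, -0.0, 129.5]
force: [0.3, 0.5, -0.5]
grip_width: 0.0504
```

```bash
python3 - <<'E'
from h import *
w=read_camera('wrist'); save(w,'w7'); print(get_obs()['tool_pos'])
E
```

```text
[0.62636845 0.04803712 0.10505859]
```

View pics/w7.png

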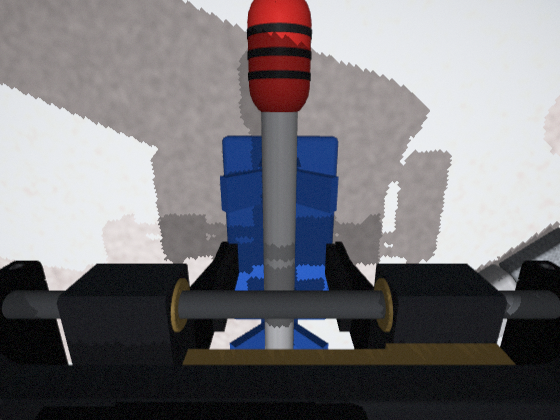

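The rod lies in both notches, released. Next I rise, move back to the handle and tilt 15° forward, which gives margin for the close reach at the holder.

```bash
cat >> h.py <<'E'
def tilted(G,yaw,th,up=0.0):
    R=Ro.from_euler('xyz',[180,0,yaw],degrees=True)*Ro.from_rotvec([0,th,0],degrees=True)
    T=np.array(G)-.051*R.apply([0,0,1])+np.array([0,0,up]); return T,R.as_euler('xyz',degrees=True)
E
python3 - <<'E'
from h import *
ax=np.array([np.cos(np.radians(-50.5)),np.sin(np.radians(-50.5)),0])
S=np.array([.6262,.0478,.055]); G=S-ax*.103
T,r=tilted(G,129.5,15,.07); print(G,T,r)
plan([.6262,.048,.185],[180,0,129.5],2,.6)
plan(T,r,3,.6,[.6262,.048,.185],[180,0,129.5])
E
```

```text
[0.56068394 0.12727733 0.055     ] [0.56908003 0.11709206 0.17426222] [-180.   -15.   129.5]
0.6 0.0001 -0.0002 -0.0400 -0.08 -0.02 0.02; 0.6 0.0001 -0.0001 -0.0400 -0.08 -0.02 0.02
0.6 0.0299 -0.0000 0.0036 0.00 5.00 0.00; 0.6 0.0295 -0.0000 0.0062 0.00 5.00 0.00; 0.6 0.0288 -0.0000 0.0087 0.00 5.00 0.00
```

>>> {"name": "carry_out", "arguments": {
  "increments": "0.6 0 0 -0.04 0 0 0; 0.6 0 0 -0.04 0 0 0; 0.6 0 0 0 0 0 0; 0.6 0.03 0 0.0036 0 5 0; 0.6 0.0295 0 0.006 0 5 0; 0.6 0.029 0 0.0087 0 5 0; 0.6 0 0 0 0 0 0; 0.6 0 0 0 0 0 0"
}}

```text
time_s: 11.82
tool_pos: [0.5666, 0.1173, 0.1727]
tool_rot: [-179.5, -15.5, 129.4]
force: [-0.1, 0.4, -0.1]
grip_width: 0.0523
```

```bash
python3 - <<'E'
from h import *
w=read_camera('wrist'); save(w,'w8'); o=get_obs(); print(o['tool_pos'],o['tool_rot'])
ax=np.array([np.cos(np.radians(-50.5)),np.sin(np.radians(-50.5)),0])
S=np.array([.6262,.0478,.055]); G=S-ax*.103
print(proj(w,[S-ax*d for d in (80,92,105,130)]), proj(w,[S-ax*d for d in (.08,.092,.105,.13)]))
plan(*tilted(G,129.5,15,.0),4,.6)
E
```

```text
[0.56641935 0.11744482 0.1726684 ] [-179.53722342  -15.48678588  129.34968471]
[[ 280.11881161 8199.56280048]
 [ 280.16624568 8122.96214509]
 [ 280.20470232 8060.85903363]
 [ 280.25605824 7977.92505637]] [[285.01989294 284.87206794]
 [285.02974448 268.96295307]
 [285.04046512 251.65032   ]
 [285.06122378 218.12744011]]
0.6 -0.0050 0.0006 0.0163 -0.11 -0.12 -0.04; 0.6 -0.0050 0.0006 0.0164 -0.11 -0.12 -0.04; 0.6 -0.0050 0.0005 0.0164 -0.11 -0.12 -0.04; 0.6 -0.0049 0.0005 0.0164 -0.11 -0.12 -0.04
```

View pics/w8.png

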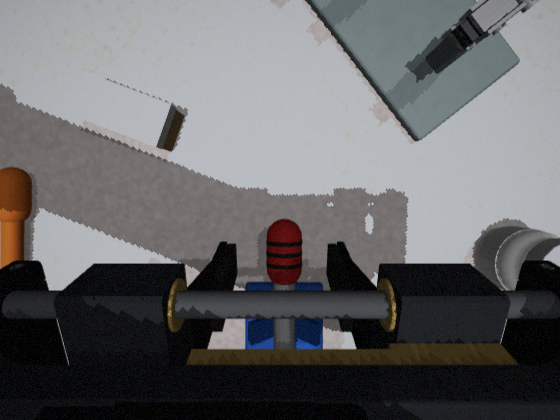

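The handle spans v=219–284 at u=284, and the prediction was 218–285. I go down and grip.

>>> {"name": "carry_out", "arguments": {
  "increments": "0.6 -0.005 0.0006 0.0163 0 -0.1 0; 0.6 -0.005 0.0006 0.0163 0 -0.1 0; 0.6 -0.005 0.0006 0.0163 0 -0.1 0; 0.6 -0.005 0.0006 0.0163 0 -0.1 0; 0.6 0 0 0 0 0 0; 0.6 0 0 0 0 0 0"
}}

```text
time_s: 12.62
tool_pos: [0.5696, 0.1156, 0.0982]
tool_rot: [-179.4, -15.0, 129.3]
force: [-0.4, 0.1, 0.4]
grip_width: 0.0524
```

```bash
python3 - <<'E'
from h import *
o=get_obs(); R=Ro.from_euler('xyz',o['tool_rot'],degrees=True); print(o['tool_pos']+R.apply([0,0,.051]))
ax=np.array([np.cos(np.radians(-50.5)),np.sin(np.radians(-50.5)),0])
S=np.array([.6262,.0478,.055]); G=S-ax*.103; print(G)
plan(*tilted(G,129.5,15,.0),1,.6)
E
```

```text
[0.56088712 0.12547114 0.04897443]
[0.56068394 0.12727733 0.055     ]
0.6 0.0030 0.0005 -0.0054 -0.50 0.01 -0.21
```

>>> {"name": "carry_out", "arguments": {
  "increments": "0.6 0.003 0.0005 -0.0045 -0.5 0 -0.2; 0.6 0 0 0 0 0 0; 0 0 0 0 0 0 0; 0 0 0 0 0 0 0; 0 0 0 0 0 0 0; 0 0 0 0 0 0 0",
  "force": 60
}}

```text
time_s: 13.38
tool_pos: [0.5692, 0.1174, 0.1056]
tool_rot: [179.9, -14.9, 129.5]
force: [-2.7, -0.6, 1.3]
grip_width: 0.0247
```

```bash
python3 - <<'E'
from h import *
o=get_obs(); R=Ro.from_euler('xyz',o['tool_rot'],degrees=True); print(o['tool_pos']+R.apply([0,0,.051]),o['tool_rot'],o['grip_width'])
R2=R; print(R.inv().apply([0,0,.03]))
E
```

```text
[0.56095735 0.12753082 0.05632657] [179.92124683 -14.8968975  129.51466261] 0.02471392657544635
[ 7.71241394e-03  3.98491404e-05 -2.89916727e-02]
```

>>> {"name": "carry_out", "arguments": {
  "increments": "0 0.0077 0 -0.029 0 0 0; 0 0.0077 0 -0.029 0 0 0; 0 0.0077 0 -0.029 0 0 0; 0 0 0 0 0 0 0; 0 0 0 0 0 0 0"
}}

```text
time_s: 14.0
tool_pos: [0.5682, 0.1167, 0.1946]
tool_rot: [-179.9, -15.0, 129.5]
force: [-0.3, -0.0, -2.4]
grip_width: 0.0248
```

```bash
python3 - <<'E'
from h import *
w=read_camera('wrist'); save(w,'w9'); s=read_camera('scene'); save(s,'s9'); t=read_camera('top'); save(t,'t9')
cv2.imwrite('pics/s9c.png',cv2.resize(s['img'][170:330,180:340],None,fx=3.7,fy=3.7,interpolation=2))
cv2.imwrite('pics/t9c.png',cv2.resize(t['img'][120:260,250:450],None,fx=4,fy=4,interpolation=2))
import pickle; pickle.dump((s,t),open('s9.pkl','wb'))
o=get_obs(); R=Ro.from_euler('xyz',o['tool_rot'],degrees=True); print(o['tool_pos']+R.apply([0,0,.051]),o['tool_rot'],o['grip_width'])
E
```

```text
[0.55961484 0.12710742 0.14537569] [-179.91585645  -15.0689887   129.46180445] 0.024131367990949382
```

View pics/s9c.png

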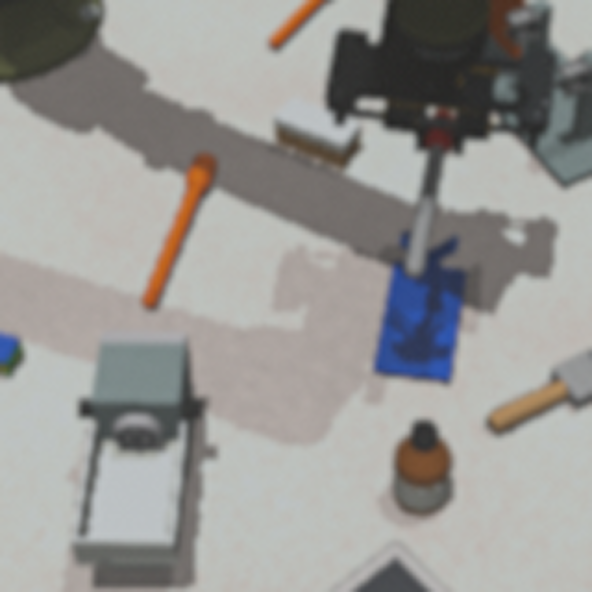

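View pics/t9c.png

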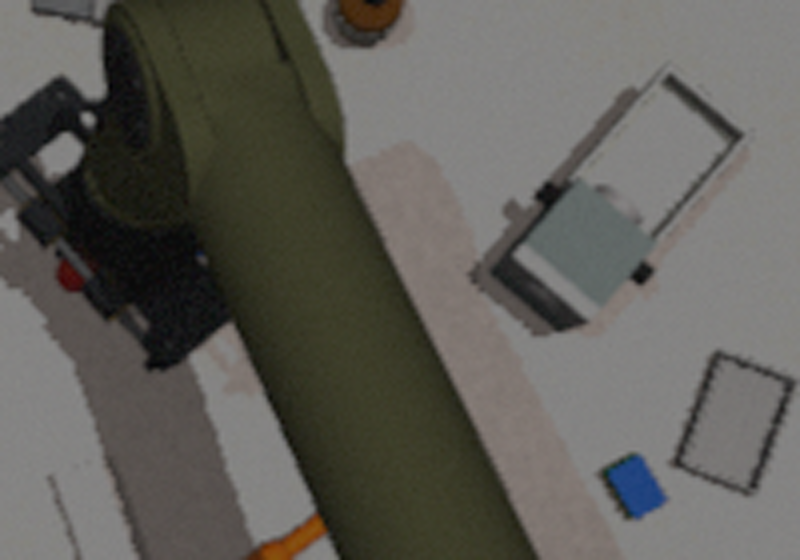

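View pics/w9.png

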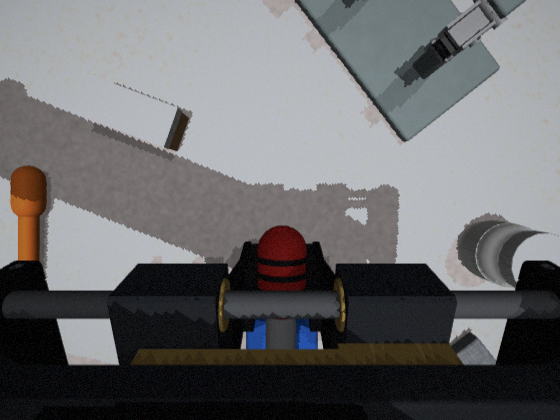

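```bash
python3 - <<'E'
from h import *
import pickle
s,t=pickle.load(open('s9.pkl','rb'))
ax=np.array([np.cos(np.radians(-50.5)),np.sin(np.radians(-50.5)),0])
G=np.array([.5596,.1271,.1454]); 
for dz in (0,-.01,-.02): print('tip',proj(s,G+ax*.168+[0,0,dz]))
for n,f in (('tr2',t['img'][155:205,370:425]),('sh2',s['img'][255:330,195:240])):
    cv2.imwrite('pics/%s.png'%n,cv2.convertScaleAbs(cv2.resize(f,None,fx=10 if n=='tr2' else 8,fy=10 if n=='tr2' else 8,interpolation=2),alpha=1.6))
E
```

```text
tip [[291.63662165 243.32046305]]
tip [[291.54911741 245.49054032]]
tip [[291.46255873 247.63716806]]
```

View pics/tr2.png

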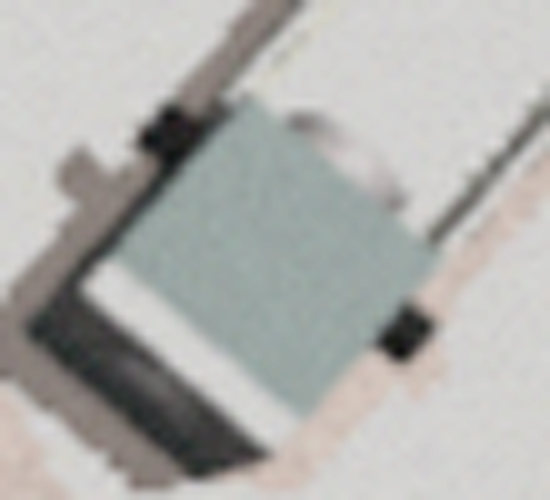

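View pics/sh2.png

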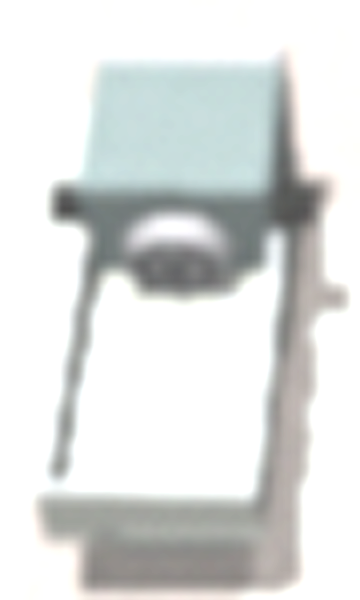

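```bash
python3 - <<'E'
from h import *
import pickle
s,t=pickle.load(open('s9.pkl','rb'))
A=unproj(t,[(395.0,164.7),(413.7,179.3),(378.2,184),(396.8,200.7),(381.8,180),(400.3,196.8)],.105);print(A.round(4).tolist())
n=np.linalg.norm
print('len',n(A[0]-A[2]),n(A[1]-A[3]),'grey',n(A[0]-A[4]),n(A[1]-A[5]),'wid',n(A[0]-A[1]),n(A[2]-A[3]))
B=unproj(s,[(195+85/8,255+187/8),(195+272/8,255+190/8),(195+98/8,255+62/8),(195+278/8,255+62/8)],.105);print(B.round(4).tolist())
print('len',n(B[0]-B[2]),n(B[1]-B[3]),'wid',n(B[0]-B[1]),n(B[2]-B[3]))
for M in (A,B):
    c=M[:4].mean(0); v=M[0]+M[1]-M[2]-M[3]; print(c,np.degrees(np.arctan2(v[1],v[0])))
    v=M[1]-M[0]+M[3]-M[2]; print(np.degrees(np.arctan2(v[1],v[0]))+90)
# tray end inner wall corners in top
E
```

```text
[[0.6164, -0.2129, 0.105], [0.575, -0.263, 0.105], [0.5637, -0.1651, 0.105], [0.5167, -0.2147, 0.105], [0.5746, -0.1753, 0.105], [0.5273, -0.2246, 0.105]]
len 0.07116729314917825 0.07567475565981223 grey 0.05622842881531667 0.061198228948269984 wid 0.06500099058327971 0.06836737284342309
[[0.5736, -0.2581, 0.105], [0.62, -0.208, 0.105], [0.529, -0.221, 0.105], [0.574, -0.1703, 0.105]]
len 0.05800491537465457 0.05939981676578481 wid 0.06828297253524232 0.06778510525063446
[ 0.56795545 -0.21391358  0.105     ] -40.84346357888886
-41.58454840079321
[ 0.57415968 -0.21434135  0.105     ] -39.49928501018833
137.76681012931485
```

The rod is level: the tip shows at (292,243) and the prediction was (291.6,243.3). Next is a closer wrist view of the holder.

```bash
python3 - <<'E'
from h import *
R=(Ro.from_euler('xyz',[180,0,137.8],degrees=True)*Ro.from_rotvec([0,15,0],degrees=True)).as_euler('xyz',degrees=True)
plan([.59,-.23,.26],R,8,0)
E
```

```text
0 -0.0319 -0.0255 -0.0170 0.26 -0.01 -1.01; 0 -0.0314 -0.0261 -0.0169 0.26 -0.01 -1.01; 0 -0.0310 -0.0267 -0.0168 0.26 -0.01 -1.01; 0 -0.0305 -0.0273 -0.0166 0.26 -0.01 -1.01; 0 -0.0300 -0.0280 -0.0165 0.26 -0.01 -1.01; 0 -0.0295 -0.0286 -0.0164 0.26 -0.01 -1.01; 0 -0.0290 -0.0291 -0.0162 0.26 -0.01 -1.01; 0 -0.0285 -0.0297 -0.0161 0.26 -0.01 -1.01
```

>>> {"name": "carry_out", "arguments": {
  "increments": "0 -0.032 -0.0255 -0.017 0.26 0 -1; 0 -0.0315 -0.026 -0.017 0.26 0 -1; 0 -0.031 -0.0267 -0.0168 0.26 0 -1; 0 -0.0305 -0.0273 -0.0166 0.26 0 -1; 0 -0.03 -0.028 -0.0165 0.26 0 -1; 0 -0.0295 -0.0286 -0.0164 0.26 0 -1; 0 -0.029 -0.029 -0.0162 0.26 0 -1; 0 -0.0285 -0.03 -0.016 0.26 0 -1; 0 0 0 0 0 0 0; 0 0 0 0 0 0 0; 0 0 0 0 0 0 0"
}}

```text
time_s: 15.52
tool_pos: [0.5888, -0.2386, 0.2483]
tool_rot: [-179.7, -16.0, 138.2]
force: [-0.8, 0.2, -1.4]
grip_width: 0.0245
```

```bash
python3 - <<'E'
from h import *
w=read_camera('wrist'); save(w,'w10'); import pickle; pickle.dump(w,open('w10.pkl','wb'))
o=get_obs(); print(o['tool_pos'],o['tool_rot'],o['grip_width'],o['qpos'].round(1))
E
```

```text
[ 0.58893065 -0.23807273  0.24831917] [-179.73668568  -16.05022454  138.26910816] 0.024774108474456935 [ 47.   32.4 -37.3  75.7  11.3  92.   59.1]
```

View pics/w10.png

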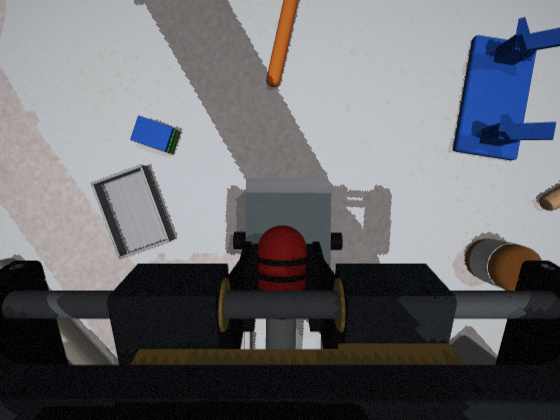

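The holder's back and top edges are visible at (245–332, 178–260). I'll zoom in.

```bash
python3 - <<'E'
import cv2
a=cv2.imread('pics/w10.png')
cv2.imwrite('pics/w10c.png',cv2.convertScaleAbs(cv2.resize(a[170:270,225:350],None,fx=6,fy=6,interpolation=cv2.INTER_CUBIC),alpha=1.5))
E
```

```text
(no output)
```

View pics/w10c.png

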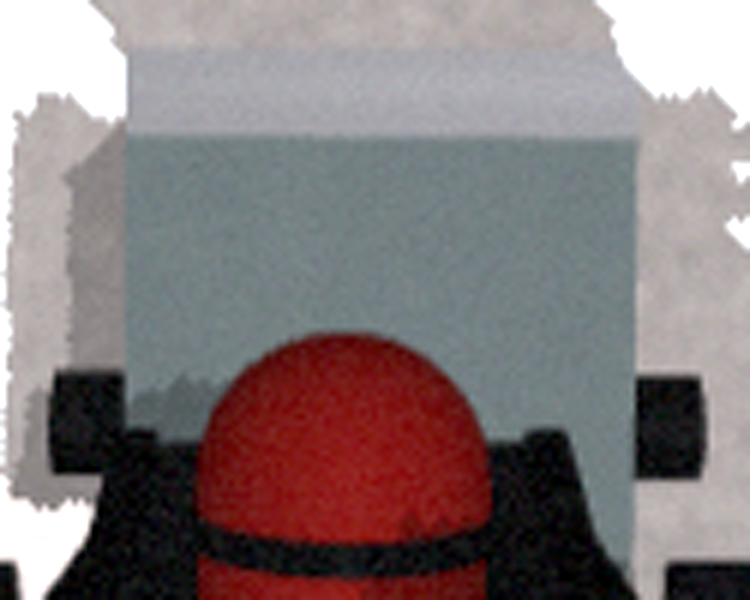

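```bash
python3 - <<'E'
from h import *
import pickle
w=pickle.load(open('w10.pkl','rb'))
A=unproj(w,[(246.2,177.5),(245.7,236.7),(331.3,177.8),(330.5,263.3)],.105)
ang=lambda v:np.degrees(np.arctan2(v[1],v[0]))
print(ang(A[1]-A[0]),ang(A[3]-A[2]),ang(A[2]-A[0])-90, np.linalg.norm(A[2]-A[0]))
m=(A[0]+A[2])/2; print('back mid',m)
a=np.radians(-42); u=np.array([np.cos(a),np.sin(a),0]); print('centre',m+.036*u)
# rod axis line in this view: handle centre point in tool frame
o=get_obs();R=Ro.from_euler('xyz',o['tool_rot'],degrees=True);
for uv in [(281.8,240),(281.5,335)]:
  pass
# measure handle radius centre via proj of rod axis points
for d in (-.03,0,.02): print(proj(w,o['tool_pos']+R.apply([0,0,.051])-u*0+np.array([-np.cos(np.radians(138.2-180)),-np.sin(np.radians(138.2-180)),0])*(-d)))
E
```

```text
-42.354697653882646 -41.906015513088256 -41.875609516534205 0.06982049906814256
back mid [ 0.5395062 -0.1873388  0.105    ]
centre [ 0.56625941 -0.2114275   0.105     ]
[[282.2754033  218.74146335]]
[[282.1327913 275.8540846]]
[[282.03864413 313.5577238 ]]
```

```bash
cat >> h.py <<'E'
ang=np.radians(-42.0); HU=np.array([np.cos(ang),np.sin(ang),0]); HOLE=np.array([.5395,-.1873,.076])
def G_for_tip(x): # tip relative to push_hole plane
    return HOLE+HU*(x-.168)
def where():
    o=get_obs(); R=Ro.from_euler('xyz',o['tool_rot'],degrees=True); g=o['tool_pos']+R.apply([0,0,.051]); d=g-HOLE
    print('tip x',(d@HU+.168).round(4),'lat',(d@np.array([-HU[1],HU[0],0])).round(4),'dz',d[2].round(4),'rot',o['tool_rot'].round(2),'F',np.round(o['force'],1),'Fax',(o['force']@HU).round(1),'grip',o['grip_width'].round(4),'q',o['qpos'].round(0),'t',o['time_s'])
E
python3 - <<'E'
from h import *
where()
T,r=tilted(G_for_tip(-.015),138,15,.09); print(T,r)
plan(T,r,7,0)
E
```

```text
Traceback (most recent call last):
  File "h.py", line 31, in where
    print('tip x',(d@HU+.168).round(4),'lat',(d@np.array([-HU[1],HU[0],0])).round(4),'dz',d[2].round(4),'rot',o['tool_rot'].round(2),'F',np.round(o['force'],1),'Fax',(o['force']@HU).round(1),'grip',o['grip_width'].round(4),'q',o['qpos'].round(0),'t',o['time_s'])
                                                                                                                                                                                                      ^^^^^^^^^^^^^^^^^^^^^
AttributeError: 'float' object has no attribute 'round'
```

```bash
sed -i "s/o\['grip_width'\].round(4)/round(o['grip_width'],4)/" h.py; python3 - <<'E'
from h import *
where()
T,r=tilted(G_for_tip(-.015),138,15,.09); print(T,r)
plan(T,r,7,0)
E
```

```text
tip x 0.2246 lat -0.005 dz 0.1233 rot [-179.74  -16.05  138.27] F [ 0.1  0.2 -2.3] Fax -0.0 grip 0.0248 q [ 47.  32. -37.  76.  11.  92.  59.] t 15.575
[ 0.41331384 -0.07368147  0.21526222] [180. -15. 138.]
0 0.0317 0.0009 0.0140 -0.05 -0.15 0.04; 0 0.0317 0.0009 0.0140 -0.05 -0.15 0.04; 0 0.0318 0.0008 0.0139 -0.05 -0.15 0.04; 0 0.0318 0.0008 0.0138 -0.05 -0.15 0.04; 0 0.0319 0.0008 0.0137 -0.05 -0.15 0.04; 0 0.0319 0.0007 0.0136 -0.05 -0.15 0.04; 0 0.0319 0.0007 0.0135 -0.05 -0.15 0.04
```

>>> {"name": "carry_out", "arguments": {
  "increments": "0 0.032 0.0009 0.014 0 -0.15 0; 0 0.032 0.0009 0.014 0 -0.15 0; 0 0.032 0.0008 0.014 0 -0.15 0; 0 0.032 0.0008 0.014 0 -0.15 0; 0 0.032 0.0008 0.0137 0 -0.15 0; 0 0.032 0.0007 0.0136 0 -0.15 0; 0 0.032 0.0007 0.0135 0 -0.15 0; 0 0 0 0 0 0 0; 0 0 0 0 0 0 0"
}}

```text
time_s: 16.7
tool_pos: [0.4049, -0.059, 0.2132]
tool_rot: [-179.6, -14.8, 139.2]
force: [-0.4, -0.2, -1.8]
grip_width: 0.0246
```

```bash
python3 - <<'E'
from h import *
where()
T,r=tilted(G_for_tip(-.015),138,15,.0)
plan(T,r,5,0)
E
```

```text
tip x -0.0309 lat 0.0047 dz 0.0879 rot [-179.62  -14.84  139.19] F [-0.4 -0.2 -1.8] Fax -0.2 grip 0.0246 q [ 54.   4. -45. 112.  -5.  78.  60.] t 16.7
0 -0.0076 -0.0010 0.0162 -0.14 0.03 0.23; 0 -0.0076 -0.0010 0.0162 -0.14 0.03 0.23; 0 -0.0076 -0.0010 0.0162 -0.14 0.03 0.23; 0 -0.0076 -0.0010 0.0162 -0.14 0.03 0.23; 0 -0.0076 -0.0011 0.0162 -0.14 0.03 0.23
```

```bash
python3 - <<'E'
from h import *
T,r=tilted(G_for_tip(-.022),138,15,.0)
plan(T,r,5,0)
E
```

```text
0 -0.0062 -0.0010 0.0166 -0.14 0.03 0.23; 0 -0.0062 -0.0010 0.0165 -0.14 0.03 0.23; 0 -0.0063 -0.0010 0.0165 -0.14 0.03 0.23; 0 -0.0063 -0.0010 0.0165 -0.14 0.03 0.23; 0 -0.0063 -0.0010 0.0165 -0.14 0.03 0.23
```

>>> {"name": "carry_out", "arguments": {
  "increments": "0 -0.0062 -0.001 0.0165 -0.15 0 0.23; 0 -0.0062 -0.001 0.0165 -0.15 0 0.23; 0 -0.0062 -0.001 0.0165 -0.15 0 0.23; 0 -0.0062 -0.001 0.0165 -0.15 0 0.23; 0 -0.006 -0.001 0.014 -0.1 0 0.23; 0 0 0 0 0 0 0; 0 0 0 0 0 0 0"
}}

```text
time_s: 17.58
tool_pos: [0.4144, -0.0712, 0.1269]
tool_rot: [179.7, -14.6, 138.0]
force: [-0.1, -1.0, -1.8]
grip_width: 0.0251
```

```bash
python3 - <<'E'
from h import *
where()
w=read_camera('wrist'); save(w,'w11'); s=read_camera('scene'); t=read_camera('top')
cv2.imwrite('pics/s11.png',cv2.resize(s['img'][180:310,150:290],None,fx=4.5,fy=4.5,interpolation=2))
cv2.imwrite('pics/t11.png',cv2.resize(t['img'][150:260,320:440],None,fx=5,fy=5,interpolation=2))
print(proj(t,G_for_tip(-.02)+HU*.168),proj(t,HOLE))
T,r=tilted(G_for_tip(-.015),138,15,.0)
plan(T,r,2,0)
E
```

```text
tip x -0.0155 lat 0.0029 dz 0.0016 rot [179.66 -14.62 137.98] F [-0.1 -1.  -1.8] Fax 0.5 grip 0.0251 q [ 53.  12. -44. 116.   0.  67.  56.] t 17.575
[[379.93345838 199.03790443]] [[384.56027647 193.67936196]]
0 -0.0007 -0.0012 0.0007 0.16 0.21 -0.01; 0 -0.0007 -0.0012 0.0008 0.16 0.21 -0.01
```

View pics/s11.png

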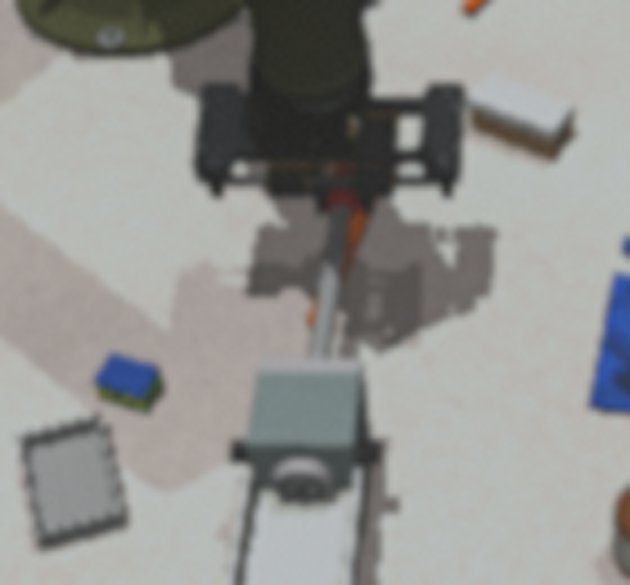

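View pics/t11.png

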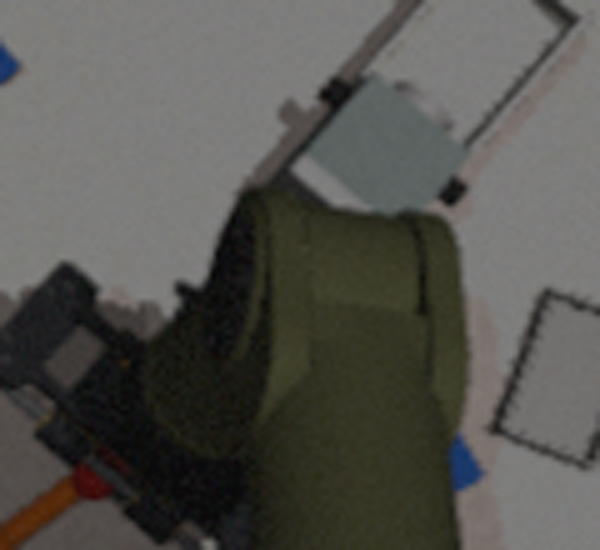

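The scene shows the rod lined up behind the block, with its centre at about crop (327,300) and (322,340). I'll compare that with the computed bore line.

```bash
python3 - <<'E'
from h import *
s=read_camera('scene')
for x in (-.06,-.045,-.03): print(x,(proj(s,HOLE-[0,0,.001]+HU*x)-[150,180])*4.5)
c=s['img'][215:265,205:245]; cv2.imwrite('pics/s12.png',cv2.resize(c,None,fx=14,fy=12,interpolation=2))
E
```

```text
-0.06 [[320.51771262 316.24480255]]
-0.045 [[318.41803218 332.57602736]]
-0.03 [[316.28484446 349.16787033]]
```

View pics/s12.png

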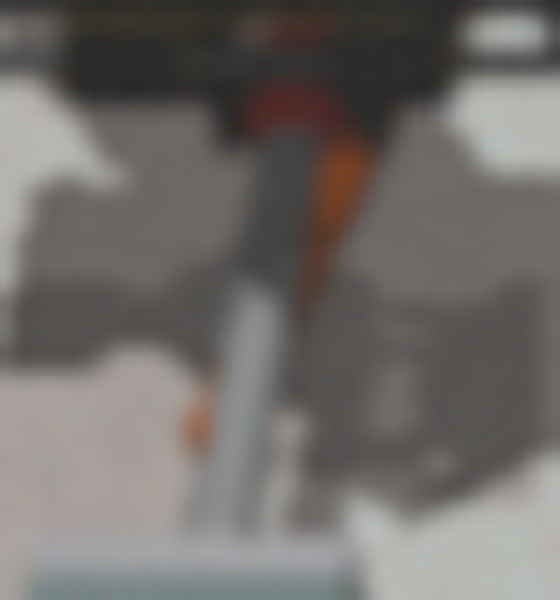

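The rod sits about 1.1 px, or 3 mm, to the +lateral side. That agrees with the arm's own lat reading of +2.9 mm, so I correct it and then advance.

>>> {"name": "carry_out", "arguments": {
  "increments": "0 -0.0005 -0.003 0.0012 0.2 -0.2 0; 0 0 0 0 0 0 0"
}}

```text
time_s: 18.02
tool_pos: [0.4124, -0.0739, 0.1261]
tool_rot: [179.9, -14.3, 138.0]
force: [0.3, 0.2, -1.9]
grip_width: 0.0249
```

```bash
python3 - <<'E'
from h import *
where()
T,r=tilted(G_for_tip(.010),138,15,.0)
plan(T,r,4,0)
E
```

```text
tip x -0.0149 lat -0.0007 dz 0.0007 rot [179.91 -14.28 137.98] F [ 0.3  0.2 -1.9] Fax 0.1 grip 0.0249 q [ 53.  12. -44. 116.   0.  67.  56.] t 18.025
0 -0.0062 0.0002 -0.0014 0.02 0.18 -0.00; 0 -0.0062 0.0002 -0.0014 0.02 0.18 -0.00; 0 -0.0062 0.0002 -0.0014 0.02 0.18 -0.00; 0 -0.0062 0.0002 -0.0014 0.02 0.18 -0.00
```

>>> {"name": "carry_out", "arguments": {
  "increments": "0 -0.0062 0.0002 -0.0014 0 0.2 0; 0 -0.0062 0.0002 -0.0014 0 0.2 0; 0 -0.0062 0.0002 -0.0014 0 0.2 0; 0 -0.0062 0 -0.0014 0 0.2 0; 0 0 0 0 0 0 0"
}}

```text
time_s: 18.65
tool_pos: [0.4336, -0.0922, 0.1253]
tool_rot: [179.9, -15.1, 137.9]
force: [-0.3, -0.2, -1.5]
grip_width: 0.0245
```

```bash
python3 - <<'E'
from h import *
where()
T,r=tilted(G_for_tip(.035),138,15,.0)
plan(T,r,4,0)
E
```

```text
tip x 0.0124 lat -0.0001 dz 0.0001 rot [179.88 -15.1  137.94] F [-0.3 -0.2 -1.5] Fax -0.1 grip 0.0245 q [ 52.  16. -43. 112.   3.  69.  56.] t 18.65
0 -0.0054 0.0001 -0.0015 0.03 -0.02 -0.02; 0 -0.0054 0.0001 -0.0015 0.03 -0.02 -0.02; 0 -0.0054 0.0000 -0.0014 0.03 -0.02 -0.02; 0 -0.0054 0.0000 -0.0014 0.03 -0.02 -0.02
```

The nose is in the hole with no contact force. Now I push.

>>> {"name": "carry_out", "arguments": {
  "increments": "0 -0.008 0 -0.0021 0 0 0; 0 -0.008 0 -0.0021 0 0 0; 0 -0.008 0 -0.0021 0 0 0; 0 -0.008 0 -0.0021 0 0 0; 0 0 0 0 0 0 0"
}}

```text
time_s: 19.27
tool_pos: [0.4463, -0.103, 0.1217]
tool_rot: [-179.6, -17.5, 138.3]
force: [2.4, -1.4, 2.0]
grip_width: 0.0248
```

```bash
python3 - <<'E'
from h import *
where()
T,r=tilted(G_for_tip(.065),138,15,.0)
plan(T,r,4,0)
E
```

```text
tip x 0.0271 lat -0.0001 dz -0.0029 rot [-179.63  -17.46  138.31] F [ 2.4 -1.4  2. ] Fax 2.7 grip 0.0248 q [ 51.  20. -42. 109.   4.  71.  56.] t 19.275
0 -0.0083 -0.0001 -0.0035 -0.11 -0.62 0.08; 0 -0.0083 -0.0001 -0.0034 -0.11 -0.62 0.08; 0 -0.0084 -0.0001 -0.0034 -0.11 -0.62 0.08; 0 -0.0084 -0.0001 -0.0033 -0.11 -0.62 0.08
```

```bash
python3 - <<'E'
from h import *
w=read_camera('wrist'); save(w,'w13'); s=read_camera('scene')
cv2.imwrite('pics/s13.png',cv2.resize(s['img'][205:325,190:260],None,fx=5,fy=5,interpolation=2)); where()
E
```

```text
tip x 0.0273 lat 0.0001 dz -0.0025 rot [-179.66  -17.41  138.3 ] F [-1.9  1.7  1.9] Fax -2.6 grip 0.0247 q [ 51.  20. -42. 109.   4.  71.  56.] t 19.375
```

View pics/s13.png

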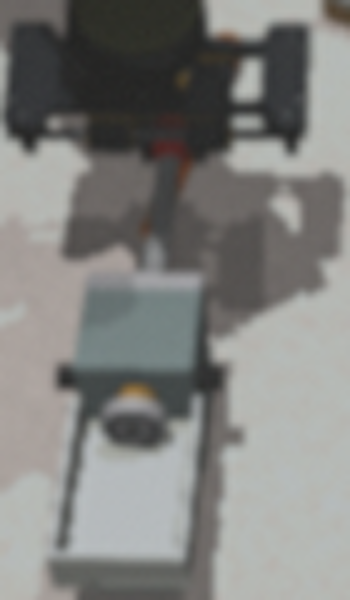

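View pics/w13.png

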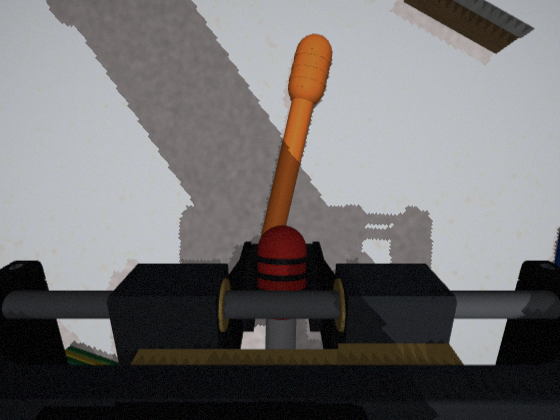

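The chuck is moving, with brass showing at crop (137,390), and the handle hasn't slipped in the grip. I continue with larger rows and correct the tilt.

>>> {"name": "carry_out", "arguments": {
  "increments": "0 -0.013 0 -0.0055 0 -0.8 0; 0 -0.013 0 -0.0055 0 -0.8 0; 0 -0.013 0 -0.005 0 -0.8 0; 0 -0.013 0 -0.005 0 -0.8 0"
}}

```text
time_s: 19.88
tool_pos: [0.4746, -0.1286, 0.1239]
tool_rot: [-179.0, -16.6, 138.6]
force: [-4.6, 1.6, -1.6]
grip_width: 0.0246
```

```bash
python3 - <<'E'
from h import *
where()
E
```

```text
tip x 0.066 lat -0.0008 dz -0.0009 rot [-179.03  -16.64  138.59] F [-4.6  1.6 -1.6] Fax -4.5 grip 0.0246 q [ 50.  23. -41. 104.   7.  73.  55.] t 19.875
```

>>> {"name": "carry_out", "arguments": {
  "increments": "0 -0.01 0 -0.0035 -0.2 -0.8 0.2; 0 -0.009 0 -0.003 -0.2 -0.8 0.2; 0 0 0 0 0 0 0"
}}

```text
time_s: 20.25
tool_pos: [0.4912, -0.1439, 0.1249]
tool_rot: [-179.4, -14.8, 138.1]
force: [0.1, 0.2, -2.1]
grip_width: 0.0251
```

```bash
python3 - <<'E'
from h import *
where(); s=read_camera('scene')
cv2.imwrite('pics/s14.png',cv2.resize(s['img'][205:325,190:260],None,fx=5,fy=5,interpolation=2))
E
```

```text
tip x 0.09 lat -0.0006 dz -0.0004 rot [-179.36  -14.83  138.09] F [ 0.1  0.2 -2.1] Fax -0.0 grip 0.0251 q [ 50.  24. -40. 103.   9.  72.  55.] t 20.25
```

View pics/s14.png

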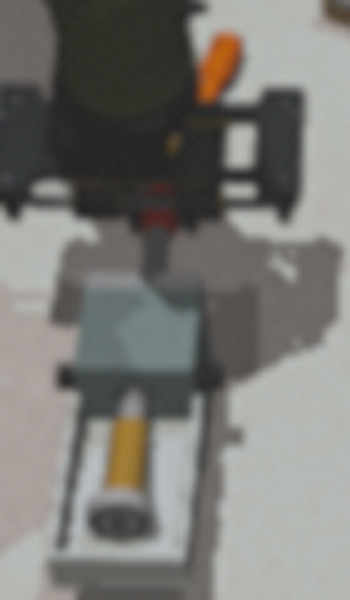

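The chuck is in the tray clear of the bore: its stem end is at crop (130,420) with the nose visible behind it at (133,400). I withdraw straight back.

>>> {"name": "carry_out", "arguments": {
  "increments": "0 0.015 0 0.004 0 0 0; 0 0.027 0 0.0071 0 0 0; 0 0.027 0 0.0071 0 0 0; 0 0.025 0 0.0066 0 0 0; 0 0.018 0 0.0048 0 0 0; 0 0 0 0 0 0 0"
}}

```text
time_s: 21.05
tool_pos: [0.3979, -0.0612, 0.1245]
tool_rot: [-179.2, -14.8, 138.2]
force: [1.3, -0.0, -1.5]
grip_width: 0.0246
```

```bash
python3 - <<'E'
from h import *
where(); s=read_camera('scene')
cv2.imwrite('pics/s15.png',cv2.resize(s['img'][205:325,190:260],None,fx=5,fy=5,interpolation=2))
E
```

```text
tip x -0.0346 lat -0.0018 dz -0.0008 rot [-179.19  -14.81  138.16] F [ 1.3 -0.  -1.5] Fax 1.0 grip 0.0246 q [ 53.  11. -45. 118.  -0.  67.  56.] t 21.05
```

View pics/s15.png

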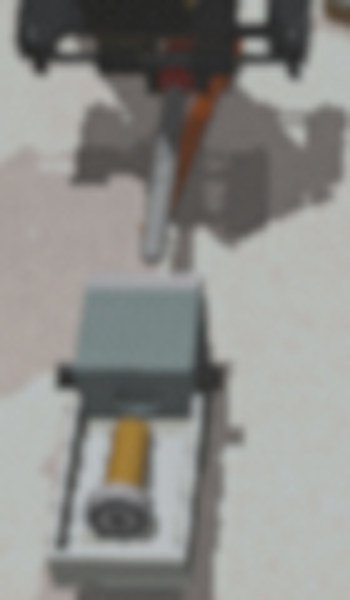

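```bash
python3 - <<'E'
from h import *
s=read_camera('scene'); o=get_obs(); R=Ro.from_euler('xyz',o['tool_rot'],degrees=True); g=o['tool_pos']+R.apply([0,0,.051])
a=np.radians(138.2-180); u=np.array([np.cos(a),np.sin(a),0])
for dz in (-.01,0,.01): print(proj(s,g+u*.168+[0,0,dz]))
P=o['tool_pos']+[0,0,.09]
plan(P,o['tool_rot'],3,0)
T,r=tilted([.561,.1275,.0563],129.5,15,.095); print(T)
plan(T,r,9,0,P)
E
```

```text
[[220.35379879 258.87991305]]
[[220.06376548 256.86178684]]
[[219.77066686 254.82233136]]
0 0.0076 -0.0004 -0.0290 0.00 0.00 0.00; 0 0.0076 -0.0004 -0.0290 0.00 0.00 0.00; 0 0.0076 -0.0004 -0.0290 0.00 0.00 0.00
[0.56939609 0.11731473 0.20056222]
0 -0.0011 0.0275 0.0010 -0.33 0.03 0.92; 0 -0.0007 0.0275 0.0011 -0.33 0.03 0.92; 0 -0.0002 0.0275 0.0013 -0.33 0.03 0.92; 0 0.0002 0.0275 0.0015 -0.33 0.03 0.92; 0 0.0007 0.0275 0.0016 -0.33 0.03 0.92; 0 0.0011 0.0274 0.0018 -0.33 0.03 0.92; 0 0.0016 0.0274 0.0019 -0.33 0.03 0.92; 0 0.0020 0.0274 0.0021 -0.33 0.03 0.92; 0 0.0024 0.0273 0.0022 -0.33 0.03 0.92
```

The rod is level and hasn't slipped: the tip is at (220,256.6) and the prediction was (220.1,256.9). Next I lift and carry it to the rest.

>>> {"name": "carry_out", "arguments": {
  "increments": "0 0.0076 0 -0.029 0 0 0; 0 0.0076 0 -0.029 0 0 0; 0 0.0076 0 -0.029 0 0 0; 0 0 0 0 0 0 0; 0 -0.001 0.0275 0 -0.33 0 0.92; 0 -0.0007 0.0275 0 -0.33 0 0.92; 0 0 0.0275 0.001 -0.33 0 0.92; 0 0 0.0275 0.0015 -0.33 0 0.92; 0 0.0007 0.0275 0.0016 -0.33 0 0.92; 0 0.001 0.0275 0.0018 -0.33 0 0.92; 0 0.0016 0.0275 0.002 -0.33 0 0.92; 0 0.002 0.0275 0.002 -0.33 0 0.92; 0 0.0024 0.0275 0.002 -0.33 0 0.92; 0 0 0 0 0 0 0; 0 0 0 0 0 0 0"
}}

```text
time_s: 23.02
tool_pos: [0.5802, 0.1127, 0.1898]
tool_rot: [-179.6, -15.3, 128.3]
force: [0.6, 0.4, -1.9]
grip_width: 0.0248
```

```bash
cat >> h.py <<'E'
def gp():
    o=get_obs(); R=Ro.from_euler('xyz',o['tool_rot'],degrees=True); print('G',(o['tool_pos']+R.apply([0,0,.051])).round(4),o['tool_rot'].round(2),round(o['grip_width'],4),np.round(o['force'],1),o['time_s'])
E
python3 - <<'E'
from h import *
gp()
plan(*tilted([.561,.1275,.0563],129.5,15,.025),4,0)
E
```

```text
G [0.5716 0.1231 0.1406] [-179.63  -15.34  128.29] 0.0248 [ 0.6  0.4 -1.9] 23.025
0 -0.0014 -0.0013 0.0150 -0.01 -0.08 -0.29; 0 -0.0014 -0.0013 0.0150 -0.01 -0.08 -0.29; 0 -0.0014 -0.0013 0.0150 -0.01 -0.08 -0.29; 0 -0.0013 -0.0013 0.0150 -0.01 -0.08 -0.29
```

>>> {"name": "carry_out", "arguments": {
  "increments": "0 -0.0014 -0.0015 0.015 0 -0.1 -0.3; 0 -0.0014 -0.0015 0.015 0 -0.1 -0.3; 0 -0.0014 -0.0015 0.015 0 -0.1 -0.3; 0 -0.0014 -0.0015 0.013 0 0 -0.3; 0 0 0 0 0 0 0"
}}

```text
time_s: 23.65
tool_pos: [0.5665, 0.1137, 0.1263]
tool_rot: [-179.7, -15.0, 129.4]
force: [0.0, 0.6, -1.6]
grip_width: 0.0248
```

```bash
python3 - <<'E'
from h import *
gp()
plan(*tilted([.561,.1275,.0563],129.5,15,.0),3,0)
s=read_camera('scene')
cv2.imwrite('pics/s16.png',cv2.resize(s['img'][190:290,255:335],None,fx=6,fy=6,interpolation=2))
E
```

```text
G [0.5579 0.1237 0.0771] [-179.72  -15.04  129.41] 0.0248 [ 0.   0.6 -1.6] 23.65
0 -0.0015 0.0016 0.0068 -0.08 -0.01 -0.03; 0 -0.0015 0.0016 0.0068 -0.08 -0.01 -0.03; 0 -0.0015 0.0015 0.0068 -0.08 -0.01 -0.03
```

View pics/s16.png

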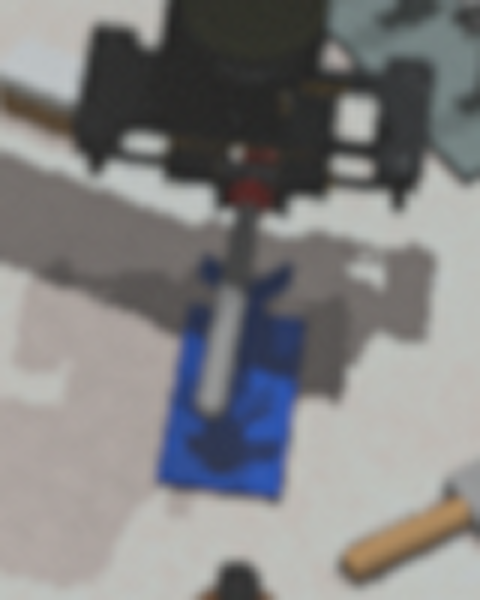

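The rod is above the rest, about 5 mm to the left as the numbers also say. I correct while lowering.

>>> {"name": "carry_out", "arguments": {
  "increments": "0 -0.0015 0.0025 0.002 0 0 0; 0 -0.0015 0.002 0.006 0 0 0; 0 -0.0015 0.001 0.007 0 0 0; 0 0 0 0.005 0 0 0; 0 0 0 0 0 0 0"
}}

```text
time_s: 24.32
tool_pos: [0.5729, 0.1178, 0.1077]
tool_rot: [-179.9, -14.8, 129.4]
force: [-3.1, -1.4, 3.9]
grip_width: 0.0247
```

```bash
python3 - <<'E'
from h import *
gp()
plan(*tilted([.561,.1275,.0563],129.5,15,.0),1,0)
s=read_camera('scene')
cv2.imwrite('pics/s17.png',cv2.resize(s['img'][190:290,255:335],None,fx=6,fy=6,interpolation=2))
E
```

```text
G [0.5645 0.1279 0.0584] [-179.91  -14.84  129.4 ] 0.0247 [-3.1 -1.4  3.9] 24.325
0 0.0012 -0.0030 0.0026 -0.07 0.16 -0.10
```

View pics/s17.png

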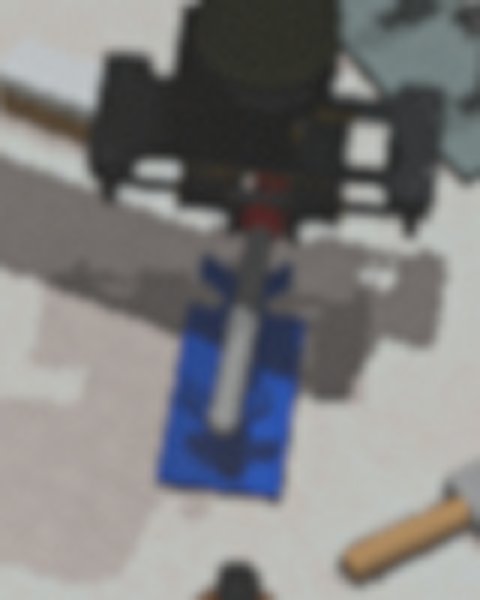

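It went about 3 mm too far and touches the flank of the V (4 N), so I shift back and settle it.

>>> {"name": "carry_out", "arguments": {
  "increments": "0 0.001 -0.003 0.002 0 0.1 0; 0 0 0 0 0 0 0; 0 0 0 0 0 0 0"
}}

```text
time_s: 24.75
tool_pos: [0.5695, 0.1169, 0.106]
tool_rot: [-179.9, -14.9, 129.4]
force: [-0.1, -0.6, 0.9]
grip_width: 0.0248
```

```bash
python3 - <<'E'
from h import *
gp()
plan(*tilted([.561,.1275,.0563],129.5,15,.0),1,0)
E
```

```text
G [0.5612 0.127  0.0567] [-179.94  -14.9   129.41] 0.0248 [-0.1 -0.6  0.9] 24.75
0 0.0003 0.0002 0.0005 -0.03 0.10 -0.09
```

Within 0.5 mm of the pose it was grasped at, so I open and check.

>>> {"name": "carry_out", "arguments": {
  "increments": "0.35 0 0 0 0 0 0; 0.5 0 0 0 0 0 0; 0.6 0 0 0 0 0 0; 0.6 0 0 0 0 0 0; 0.6 0 0 0 0 0 0"
}}

```text
time_s: 25.38
tool_pos: [0.5697, 0.1179, 0.1059]
tool_rot: [180.0, -14.9, 129.4]
force: [0.1, 0.1, 0.2]
grip_width: 0.0516
```

>>> {"name": "carry_out", "arguments": {
  "increments": "0.6 0.0077 0 -0.029 0 0 0; 0.6 0.0077 0 -0.029 0 0 0; 0.6 0.0077 0 -0.029 0 0 0; 0.6 0.0077 0 -0.029 0 0 0; 0.6 0.03 0 -0.03 0 0 0; 0.6 0.03 0 -0.03 0 0 0; 0.6 0 0 0 0 0 0; 0.6 0 0 0 0 0 0"
}}

```text
time_s: 26.38
tool_pos: [0.5418, 0.1507, 0.3042]
tool_rot: [-179.9, -15.0, 129.4]
force: [0.0, -0.5, -0.2]
grip_width: 0.052
```

```bash
python3 - <<'E'
from h import *
gp()
s=read_camera('scene'); t=read_camera('top'); w=read_camera('wrist'); save(w,'w18')
cv2.imwrite('pics/s18.png',cv2.resize(s['img'][190:330,160:370],None,fx=3.8,fy=3.8,interpolation=2))
cv2.imwrite('pics/t18.png',cv2.resize(t['img'][100:260,250:450],None,fx=3.7,fy=3.7,interpolation=2))
ax=np.array([np.cos(np.radians(-50.5)),np.sin(np.radians(-50.5)),0]);S=np.array([.6255,.0478,.055])
print('pred tip scene',(proj(s,[S+ax*.065,S-ax*.08])-[160,190])*3.8)
E
```

```text
G [0.5334 0.1608 0.2549] [-179.94  -14.96  129.39] 0.052 [ 0.  -0.5 -0.2] 26.375
pred tip scene [[497.80761518 274.2035844 ]
 [518.76092283 148.93396862]]
```

View pics/s18.png

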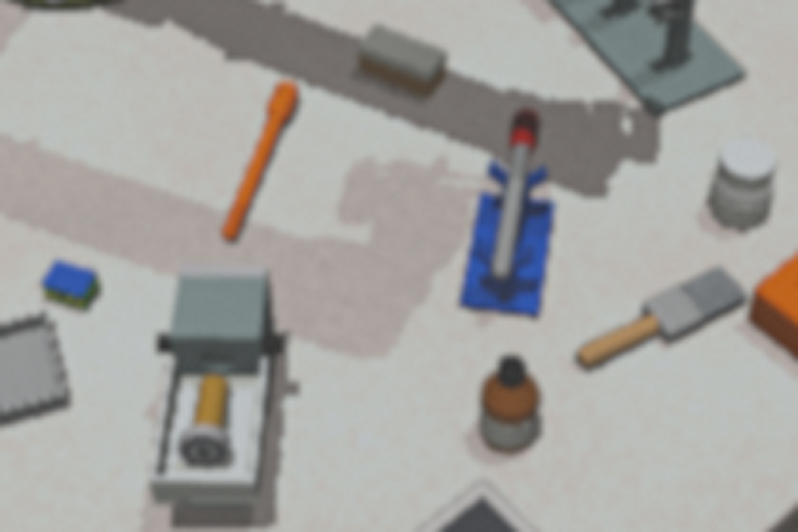

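View pics/w18.png

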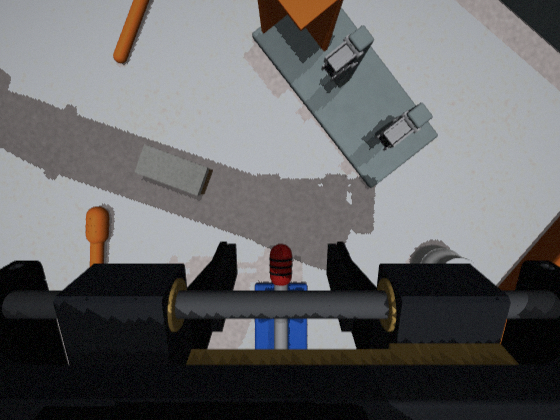

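View pics/t18.png

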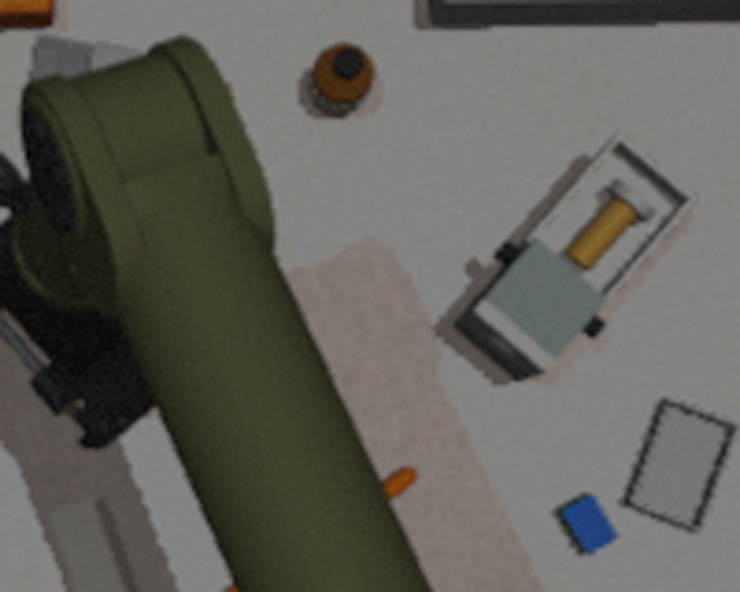

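```bash
python3 - <<'E'
from h import *
t=read_camera('top'); s=read_camera('scene')
C=HOLE+HU*.036; V=np.array([-HU[1],HU[0],0])
# top: stem end mid, disc far-edge mid ; scene: disc bottom
for n,c,uv,z in (('stem',t,(250+582/3.7,100+260/3.7),.067),('disc',t,(250+633/3.7,100+200/3.7),.075),('stem_s',s,(160+212/3.8,190+380/3.8),.077),('disc_s',s,(160+205/3.8,190+448/3.8),.073)):
    d=unproj(c,[uv],z)[0]-C; print(n,'x',d@HU,'y',d@V)
E
```

```text
stem x 0.05865169306082264 y -0.006054439064081301
disc x 0.11715316293283175 y -0.004968903115528417
stem_s x 0.057693259451407415 y -0.0006185368704952413
disc_s x 0.11594884163239304 y 2.022858278806494e-05
```

```bash
python3 - <<'E'
from h import *
print(sign_off())
E
```

```text
the job is handed in; nothing more can be done
None
```

The job is done and handed in at about 26.5 s; the sign-off gave no verdict. I snapped the ejector out of the clips, laid it in the rest and let go. I then took it by the red handle, pushed the chuck right out of the bore into the tray, and laid the ejector back in both notches.

**Ejector:** in the scene camera its nose was about 1 px from where a rod lying in the rest should show. The gripper was open and about 0.2 m above it, with contact force near zero.

**Chuck:** both cameras put the stem end at about 58 mm along the holder's x axis, against the 37 mm needed, so about 22 mm clear of the front face. The disc's front is at about 0.117 m. The two cameras disagree by about 5 mm on its sideways position (0 and -6 mm), well inside the ±34 mm limit.

**Two departures:** while the chuck was being driven, the arm gave about 2.5° in tilt, which I corrected. When laying the rod back, it briefly touched the flank of a notch at about 4 N, and I re-centred it before letting go.

**Bystanders and look-alikes:** those in view looked unmoved in the last pictures; I judged that by eye and did not measure each one.

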